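# Nest the tubs and lid the stack

### The job

Nest all the loose steel tubs that are out, one inside another, into the fixed holder on its round foot so that they make one straight upright stack. Fetch the bamboo lid from the organiser's drawer and set it on the top tub, plug down, seated and level, and leave the drawer shut. Leave everything else where it is and standing.

Things in the scene. Friction and masses are not known exactly. Their poses are not given: they have to be found in the camera images.
- tub1: one of six identical loose steel tubs (absent ones read None), upright, 70 mm tall: straight collar, outer diameter 66, inner 60 mm, over the top 24 mm; below it the body is 57 mm wide, tapering to a 40 mm weighted foot, solid for 10 mm; walls 2 to 3 mm. Origin: centre of the foot's underside, z up through the mouth. Set into another tub its collar rests on the other's rim, origin 24 mm higher
- tub2: one of six identical loose steel tubs (absent ones read None), upright, 70 mm tall: straight collar, outer diameter 66, inner 60 mm, over the top 24 mm; below it the body is 57 mm wide, tapering to a 40 mm weighted foot, solid for 10 mm; walls 2 to 3 mm. Origin: centre of the foot's underside, z up through the mouth. Set into another tub its collar rests on the other's rim, origin 24 mm higher
- tub3: one of six identical loose steel tubs (absent ones read None), upright, 70 mm tall: straight collar, outer diameter 66, inner 60 mm, over the top 24 mm; below it the body is 57 mm wide, tapering to a 40 mm weighted foot, solid for 10 mm; walls 2 to 3 mm. Origin: centre of the foot's underside, z up through the mouth. Set into another tub its collar rests on the other's rim, origin 24 mm higher
- tub4: one of six identical loose steel tubs (absent ones read None), upright, 70 mm tall: straight collar, outer diameter 66, inner 60 mm, over the top 24 mm; below it the body is 57 mm wide, tapering to a 40 mm weighted foot, solid for 10 mm; walls 2 to 3 mm. Origin: centre of the foot's underside, z up through the mouth. Set into another tub its collar rests on the other's rim, origin 24 mm higher
- tub5: one of six identical loose steel tubs (absent ones read None), upright, 70 mm tall: straight collar, outer diameter 66, inner 60 mm, over the top 24 mm; below it the body is 57 mm wide, tapering to a 40 mm weighted foot, solid for 10 mm; walls 2 to 3 mm. Origin: centre of the foot's underside, z up through the mouth. Set into another tub its collar rests on the other's rim, origin 24 mm higher
- tub6: one of six identical loose steel tubs (absent ones read None), upright, 70 mm tall: straight collar, outer diameter 66, inner 60 mm, over the top 24 mm; below it the body is 57 mm wide, tapering to a 40 mm weighted foot, solid for 10 mm; walls 2 to 3 mm. Origin: centre of the foot's underside, z up through the mouth. Set into another tub its collar rests on the other's rim, origin 24 mm higher
- holder: the fixed steel holder: the same tub with its foot 8 mm up on a 90 mm wide, 8 mm thick round foot plate that is stuck to the surface; its rim is 78 mm above the surface. Origin on the surface on its axis, z up. The origin of the first tub seated in it stands 32 mm above the surface, each next one 24 mm higher
- lid: loose round bamboo lid, at first in the drawer: plug 56 mm wide, 8 mm high; over it a disc 74 mm wide, 6 mm thick; on top a round knob 20 mm wide, 26 mm tall. Origin: centre of the plug's underside, z up; disc underside 8 mm, disc top 14 mm, knob top 40 mm above it. Seated, its origin is 62 mm above that of the tub it covers
- organiser: fixed white plastic drawer organiser, 230 mm deep (x), 200 mm wide (y), top deck at 76 mm; origin under its centre on the surface; its front faces -x of its own frame, about towards the robot
- drawer (a joint): how far the organiser's drawer is pulled out, m: 0 shut, 0.17 fully out, along -x of the organiser's frame; slides freely. The drawer is 200 mm long inside its organiser, 180 mm wide, open-topped, walls 50 mm high, inner floor 8 mm above the surface
- drawer_tab (a point): middle of the top edge of the drawer's upright pull tab, 85 mm above the surface; the tab is 9 mm thick (x), 50 mm wide (y) and stands free for its top 40 mm; 40 mm ahead of the organiser's front when shut; axes as the organiser's
- dispenser: steel push dispenser for dish soap, 72 mm wide, 195 mm tall, loose; origin at the centre of its underside
- colander: upturned green colander, 170 mm wide, 90 mm tall, loose; origin at the centre of its underside
- scraper: flat bamboo pot scraper, 60 x 85 mm, 11 mm tall, loose; origin under its centre
- plug: black rubber sink plug, 40 mm wide, 12 mm tall, loose among the tubs; origin under its centre
- bottle: white plastic bottle, 68 mm wide, 200 mm tall, loose; origin under its centre
- brush: dish brush, 220 mm long, lying flat, loose
There are look-alikes about, which are no part of the job. What is shaped like the tub3 but green or red is not meant.

How it is judged:
At the end, for the whole second after the job is handed in: every tub present stands upright (within 0.06 rad) in the holder's stack, within 12 mm of the holder's axis and seated (height within 3 mm of its level); the lid is on top of them all, within 14 mm of the axis, level within 0.06 rad and seated within 3 mm; drawer less than 10 mm open; all at rest (horizontal distance between each of tub1, tub2, tub3, tub4, tub5, tub6 and holder below 0.012 m and angle between each of tub1, tub2, tub3, tub4, tub5, tub6, lid's own z axis and vertical below 0.06 rad and (height (world z) of tub1 between 0.029 and 0.035 m or height (world z) of tub1 between 0.053 and 0.059 m or height (world z) of tub1 between 0.077 and 0.083 m or height (world z) of tub1 between 0.101 and 0.107 m or height (world z) of tub1 between 0.125 and 0.131 m or height (world z) of tub1 between 0.149 and 0.155 m) and z of lid in the frame of tub1 above 0.058 m and linear speed of each of tub1, tub2, tub3, tub4, tub5, tub6, lid below 0.02 m/s and (height (world z) of tub2 between 0.029 and 0.035 m or height (world z) of tub2 between 0.053 and 0.059 m or height (world z) of tub2 between 0.077 and 0.083 m or height (world z) of tub2 between 0.101 and 0.107 m or height (world z) of tub2 between 0.125 and 0.131 m or height (world z) of tub2 between 0.149 and 0.155 m) and z of lid in the frame of tub2 above 0.058 m and (height (world z) of tub3 between 0.029 and 0.035 m or height (world z) of tub3 between 0.053 and 0.059 m or height (world z) of tub3 between 0.077 and 0.083 m or height (world z) of tub3 between 0.101 and 0.107 m or height (world z) of tub3 between 0.125 and 0.131 m or height (world z) of tub3 between 0.149 and 0.155 m) and z of lid in the frame of tub3 above 0.058 m and (height (world z) of tub4 between 0.029 and 0.035 m or height (world z) of tub4 between 0.053 and 0.059 m or height (world z) of tub4 between 0.077 and 0.083 m or height (world z) of tub4 between 0.101 and 0.107 m or height (world z) of tub4 between 0.125 and 0.131 m or height (world z) of tub4 between 0.149 and 0.155 m) and z of lid in the frame of tub4 above 0.058 m and (height (world z) of tub5 between 0.029 and 0.035 m or height (world z) of tub5 between 0.053 and 0.059 m or height (world z) of tub5 between 0.077 and 0.083 m or height (world z) of tub5 between 0.101 and 0.107 m or height (world z) of tub5 between 0.125 and 0.131 m or height (world z) of tub5 between 0.149 and 0.155 m) and z of lid in the frame of tub5 above 0.058 m and (height (world z) of tub6 between 0.029 and 0.035 m or height (world z) of tub6 between 0.053 and 0.059 m or height (world z) of tub6 between 0.077 and 0.083 m or height (world z) of tub6 between 0.101 and 0.107 m or height (world z) of tub6 between 0.125 and 0.131 m or height (world z) of tub6 between 0.149 and 0.155 m) and z of lid in the frame of tub6 above 0.058 m and horizontal distance between lid and holder below 0.014 m and (height (world z) of lid between 0.163 and 0.169 m or height (world z) of lid between 0.187 and 0.193 m or height (world z) of lid between 0.211 and 0.217 m) and value of joint drawer below 0.01 m); the robot touches nothing.
It fails at once if a bystander is moved more than 6 cm (distance of any of dispenser, colander, scraper, plug, bottle, brush from where it was at the start of the episode above 0.06 m).
It fails at once if a standing bystander is tipped over (angle between any of dispenser, colander, bottle's own z axis and vertical above 0.5 rad).
Of tub1, tub2, tub3, tub4, tub5, tub6 only 4 to 6 are there at a start; the rules pass over those that are not, and their reading is None.
At some moment in a run one of tub1, tub2, tub3, tub4, tub5, tub6 may be knocked a few centimetres aside while the robot is not near it.
It also fails if it takes over 208 s, if anything falls off the work surface, if the arm or the gripper's body presses on something with over 40 N, if the wrist force passes 120 N, or if a joint passes its speed limit or range.

### The arm

A 6-joint arm with a two-finger parallel gripper is mounted at the origin on the work surface. World frame = base frame: x ahead of the robot, y to its left, z up, the work surface at z = 0. Lengths are in m, angles in rad, forces in N, time in s.
With the tool pointing down it reaches from about 0.375 to 0.9 m from the base axis. Payload 3.1 kg.
Tool frame: the origin (TCP) lies midway between the tips of the shut fingers; the grasp point (between the pads) lies 19 mm behind it; z points along the fingers, y is the line along which they close (so a half turn about z gives the same grasp; the last joint's range is limited). The gripper opens to 87 mm and grips with 3 to 60 N. Pads are 19 mm wide; open, the fingers measure 117 mm over their backs; the gripper's body (75 mm by 190 mm) begins 51 mm behind the grasp point.
Start: joints at [-1.45, 0.527, 1.433, -0, 1.181, -0.178], TCP at [0.184, -0.597, 0.19] pointing down, gripper open.
Joint ranges: [-3.08, 3.08], [-0.75, 2.2], [0.22, 2.44], [-1.43, 4.57], [0, 2.65], [-2.85, 2.85]. Speed limits (rad/s): [2.79, 2.79, 3.14, 3.14, 3.14, 3.14].

### API

Orientations are given as a unit quaternion [x, y, z, w].
In Python, from rig import robot gives the robot as it stands.
- The arm moves only by the shell command python3 -m jog 'ROWS' [FORCE]. ROWS is a JSON object of lists of equal length, an entry for each row: "dp": the shift along the tool's x, y, z in mm, a list of three; "delta_rot": the turn, a rotation vector about the tool's x, y, z in rad, a list of three; "gripper": the opening, from -1 (shut) to 1 (fully open). A call has 1 to 12 rows; each row is the pose to reach, as a shift and turn from the pose commanded when the call began, along the tool's axes at that moment; what a row does not reach only later rows make up. A row lasts 1/10 s, in which the tool goes at most 50 mm and 8.59 degrees, less where a joint would pass 70% of its speed; a pose out of reach is approached as far as the arm can. A call with a gripper value outside its range is refused whole. The fingers move at their own pace and stop on an object; FORCE is the grip in N (left out, the last holds). Time passes only in rows, so rows that repeat a pose let the fingers close. It gives the time, the measured TCP pose, the force, the opening and the grip force at its end, in the units of the state.
- robot.get_obs(): the state, without advancing time (a new reading comes with each control period).
- robot.camera(name): name is "side" or "top" or "wrist"; returns the picture (400x640x3 uint8, red, green, blue); there is no depth.
- robot.camera_model(name): a dict with "fx", "fy", "cx", "cy" (pixels), "xyz" and "orientation" of the camera in the world; the wrist camera has in their place "T_tool_cam" (4x4, takes a point from camera to tool coordinates, whose origin is the TCP and whose axes are the flange's). Camera axes: x right, y down, z forward; pixel columns grow to the right and rows downward; lengths in m; the calibration is good to about 2 mm. A picture is of the moment at which its call begins: read the wrist's pose just before it. camera_model takes no time and is no camera call.
- robot.hand_in(): hands the job in; it is judged then, once.
Trained networks look in the newest picture that a camera, given by its name, has taken for a name from the list of things; names that differ only in an ending like _2 or _b are one class to them, and where a whole thing is asked for, a point or a joint stands for the part that bears it (a point fixed in the world has none). Each returns a list of dicts, best first, with "score" (0 to 1); they miss things now and then, are a little off and sometimes report something else, mostly with a low value. They report only what shows in the picture. A call takes as long as a camera call. They do not tell look-alikes from the thing itself.
- robot.search_frame(name, camera): "rect" ([left, top, right, bottom] in pixels, round what is visible of it).
The state is a dict: "time": time; "q": joint angles; "joint_velocities": joint speeds; "joint_torque": joint torques, N m; "position": TCP position; "tool_rot": TCP orientation; "ft_force": force on the tool from outside, world axes, zero at the start; "moment": the same for the moment, N m; "grip_width": finger opening in m; "grip_force": force on a finger pad.
Only numpy, scipy, OpenCV 4.12 (cv2) and the standard library are available. Lean on these libraries where they do the work, as an engineer would, in place of code of your own. Each camera call takes 0.05 s, during which the arm holds its last target. There are 200 camera calls.

## Working session

There is one attempt and no reset: what is moved stays moved. The work goes in short steps, Python scripts to look and compute and a shell command to move; the robot and the scene stay as the last step left them, time stands still between calls to the robot, and variables do not carry over. Pictures are saved under pics/ and viewed, at most 14 in all, crops included, and the job is handed in when it is done.

```bash
ls; mkdir -p pics; python3 - <<'E'
from rig import robot
import cv2
for n in ("side","top","wrist"):
    im=robot.camera(n); cv2.imwrite(f"pics/{n}0.png",im[:,:,::-1])
    m=robot.camera_model(n); print(n,m)
    for k in ("tub1","holder","lid","organiser","drawer_tab"):
        print(n,k,[(round(d["score"],2),[round(v) for v in d["rect"]]) for d in robot.search_frame(k,n)])
o=robot.get_obs();print(o)
E
```

```text
pics
side {'fx': 431.69003646494866, 'fy': 431.69003646494866, 'cx': 319.8342627608317, 'cy': 206.39945540874203, 'xyz': array([0.02007381, 0.54580036, 1.03676475]), 'orientation': array([-0.33284533,  0.87763677, -0.3219679 ,  0.12371083])}
side tub1 [(0.91, [230, 224, 251, 255]), (0.9, [264, 251, 289, 277]), (0.89, [191, 320, 217, 350]), (0.84, [209, 276, 239, 310]), (0.65, [282, 281, 310, 313]), (0.59, [335, 263, 361, 293]), (0.57, [241, 298, 266, 331]), (0.56, [243, 346, 273, 380])]
side holder [(0.6, [295, 230, 326, 262])]
side lid [(0.27, [231, 223, 254, 253])]
side organiser [(0.68, [274, 122, 370, 201])]
side drawer_tab [(0.76, [332, 156, 372, 200])]
top {'fx': 459.54330688553944, 'fy': 459.54330688553944, 'cx': 317.09407545000175, 'cy': 197.95359466665707, 'xyz': array([ 0.38862524, -0.07216438,  1.45185644]), 'orientation': array([ 0.71066443, -0.69971244,  0.05402123, -0.04939908])}
top tub1 [(0.95, [184, 196, 207, 216]), (0.94, [144, 211, 170, 237]), (0.87, [157, 258, 183, 279]), (0.77, [188, 227, 206, 250]), (0.72, [233, 165, 256, 184]), (0.67, [234, 207, 257, 227]), (0.
[... 810 characters left out ...]
'time': 0.9, 'q': array([-1.45049322e+00,  5.27470909e-01,  1.43266431e+00,  4.45834633e-06,
        1.18139386e+00, -1.78519314e-01]), 'joint_velocities': array([-0.00078887, -0.00105271,  0.00082337, -0.00090552, -0.00050978,
        0.0021958 ]), 'joint_torque': array([-5.17306835e-04, -4.39999223e+01, -1.76989532e+01,  6.34575239e-02,
        5.03138092e-02, -1.46408445e-05]), 'position': array([ 0.18401517, -0.59729945,  0.19007768]), 'tool_rot': array([9.88859020e-01, 1.48855089e-01, 1.13626216e-06, 3.18353054e-05]), 'ft_force': array([-0.19767344, -0.09865639,  1.05983375]), 'moment': array([-0.00489887,  0.01505478,  0.0103777 ]), 'grip_force': 0.0, 'grip_width': 0.08734299375491189}
```

```bash
cat > h.py <<'E'
import numpy as np, cv2
from scipy.spatial.transform import Rotation as R
from rig import robot
def cam(n,obs=None):
    m=robot.camera_model(n)
    if "T_tool_cam" in m:
        o=obs or robot.get_obs(); T=np.eye(4); T[:3,:3]=R.from_quat(o["tool_rot"]).as_matrix(); T[:3,3]=o["position"]
        T=T@m["T_tool_cam"]; return m,T[:3,:3],T[:3,3]
    return m,R.from_quat(m["orientation"]).as_matrix(),np.array(m["xyz"])
def ray(n,u,v,z,obs=None):
    "point at height z under pixel"
    m,Rm,t=cam(n,obs); d=Rm@[(u-m["cx"])/m["fx"],(v-m["cy"])/m["fy"],1]
    return t+d*(z-t[2])/d[2]
def proj(n,P,obs=None):
    m,Rm,t=cam(n,obs); p=(np.atleast_2d(P)-t)@Rm
    return np.c_[m["fx"]*p[:,0]/p[:,2]+m["cx"],m["fy"]*p[:,1]/p[:,2]+m["cy"]]
E
python3 - <<'E'
import cv2
t=cv2.imread("pics/top0.png")[90:310,120:520]; s=cv2.imread("pics/side0.png")[110:400,170:490]
cv2.imwrite("pics/t1.png",cv2.resize(t,(800,440),interpolation=3)); cv2.imwrite("pics/s1.png",cv2.resize(s,(640,580),interpolation=3))
from h import *
for r in [[184, 196, 207, 216],[144, 211, 170, 237],[157, 258, 183, 279],[188, 227, 206, 250],[233, 165, 256, 184],[234, 207, 257, 227],[262, 262, 282, 289],[218, 244, 243, 266],[266, 214, 296, 244]]:
    print("top",r,ray("top",(r[0]+r[2])/2,(r[1]+r[3])/2,.045).round(3))
for r in [[230, 224, 251, 255],[264, 251, 289, 277],[191, 320, 217, 350],[209, 276, 239, 310],[282, 281, 310, 313],[335, 263, 361, 293],[241, 298, 266, 331],[243, 346, 273, 380],[295, 230, 326, 262]]:
    print("side",r,ray("side",(r[0]+r[2])/2,(r[1]+r[3])/2,.035).round(3))
E
```

```text
top [184, 196, 207, 216] [0.565 0.294 0.045]
top [144, 211, 170, 237] [0.508 0.409 0.045]
top [157, 258, 183, 279] [0.374 0.361 0.045]
top [188, 227, 206, 250] [0.465 0.284 0.045]
top [233, 165, 256, 184] [0.666 0.147 0.045]
top [234, 207, 257, 227] [0.533 0.139 0.045]
top [262, 262, 282, 289] [0.357 0.053 0.045]
top [218, 244, 243, 266] [0.417 0.18  0.045]
top [266, 214, 296, 244] [0.498 0.029 0.045]
side [230, 224, 251, 255] [0.675 0.154 0.035]
side [264, 251, 289, 277] [0.539 0.144 0.035]
side [191, 320, 217, 350] [0.526 0.405 0.035]
side [209, 276, 239, 310] [0.578 0.298 0.035]
side [282, 281, 310, 313] [0.429 0.182 0.035]
side [335, 263, 361, 293] [0.364 0.049 0.035]
side [241, 298, 266, 331] [0.476 0.288 0.035]
side [243, 346, 273, 380] [0.377 0.364 0.035]
side [295, 230, 326, 262] [0.51  0.038 0.035]
```

View pics/t1.png

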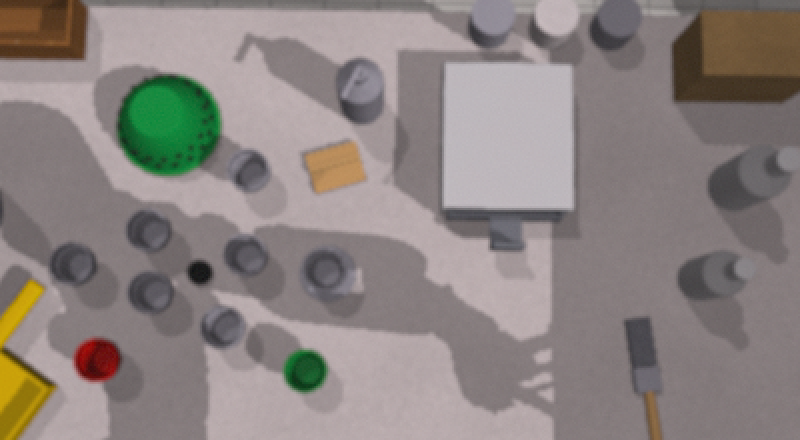

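View pics/s1.png

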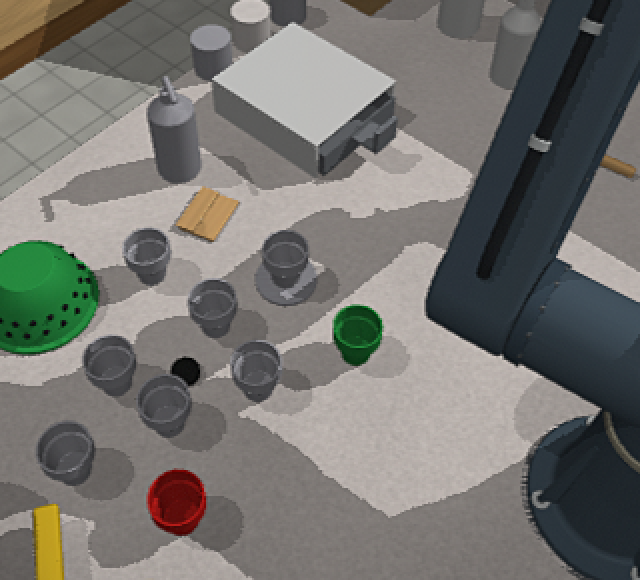

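```bash
cat >> h.py <<'E'
from scipy.optimize import least_squares
a=np.linspace(0,2*np.pi,24,endpoint=False); C=np.c_[np.cos(a),np.sin(a),0*a]
TUB=np.vstack([C*[.033,.033,1]+[0,0,.07],C*[.033,.033,1]+[0,0,.046],C*.02]); HOLD=np.vstack([C*.033+[0,0,.078],C*.045])
def rect(n,P): q=proj(n,P); return np.r_[q.min(0),q.max(0)]
def fit(obsd,model,z=0):
    "obsd: list of (cam,rect)"
    f=lambda p: np.concatenate([rect(n,model+[p[0],p[1],z])-r for n,r in obsd])
    n,r=obsd[0]; x0=ray(n,(r[0]+r[2])/2,(r[1]+r[3])/2,z+.04)[:2]
    s=least_squares(f,x0,loss="soft_l1"); return s.x,np.sqrt(np.mean(s.fun**2))
def see(name="tub1",model=TUB,cams=("top","side"),thr=.3):
    D={}
    for n in cams:
        im=robot.camera(n); D[n]=[]
        for d in robot.search_frame(name,n):
            r=np.array(d["rect"],float); l,t,rr,b=r.astype(int); hsv=cv2.cvtColor(im[t:b,l:rr],cv2.COLOR_RGB2HSV)
            if d["score"]>thr and np.median(hsv[...,1])<110: D[n].append((r,d["score"]))
    out=[]
    for n in cams:
        for r,s in D[n]:
            p,e=fit([(n,r)],model); out.append((n,p,e,r,s))
    res=[]
    while out:
        n,p,e,r,s=out.pop(0); m=[o for o in out if np.hypot(*(o[1]-p))<.03 and o[0]!=n]
        if m:
            out=[o for o in out if o is not m[0]]; p2,e2=fit([(n,r),(m[0][0],m[0][3])],model); res.append((p2.round(4),round(e2,1),"both",(1000*(m[0][1]-p)).round()))
        else: res.append((p.round(4),round(e,1),n,s))
    return res
E
python3 - <<'E'
from h import *
for x in see(): print(x)
print("holder",see("holder",HOLD))
for k in ("bottle","dispenser","colander","plug","scraper","brush"):
    for n in ("top","side"):
        print(k,n,[(round(d["score"],2),ray(n,(d["rect"][0]+d["rect"][2])/2,(d["rect"][1]+d["rect"][3])/2,.05).round(2)[:2],[round(v) for v in d["rect"]]) for d in robot.search_frame(k,n)][:3])
for u,v in ((444,64),(572,64),(574,210),(443,210)): print("deck",ray("top",120+u/2,90+v/2,.076).round(3))
print("tab",ray("top",120+506/2,90+215/2,.085).round(3), ray("top",120+506/2,90+248/2,.05).round(3))
E
```

```text
(array([0.422 , 0.1783]), np.float64(1.4), 'both', array([-3.,  0.]))
(array([0.3557, 0.0473]), np.float64(2.2), 'top', 0.78)
(array([0.5678, 0.2936]), np.float64(1.6), 'both', array([8., 2.]))
(array([0.5177, 0.4063]), np.float64(1.7), 'both', array([5., 2.]))
(array([0.6696, 0.1461]), np.float64(1.2), 'both', array([-2.,  5.]))
(array([0.5342, 0.1421]), np.float64(2.0), 'both', array([ 9., 10.]))
(array([0.4694, 0.2905]), np.float64(1.7), 'both', array([ 1., 11.]))
holder [(array([0.5125, 0.0338]), np.float64(1.4), 'both', array([0., 1.])), (array([0.4216, 0.1799]), np.float64(4.1), 'top', 0.53)]
bottle top [(0.77, array([ 0.52, -0.58]), [457, 213, 501, 238])]
bottle side [(0.93, array([ 0.54, -0.61]), [416, 101, 439, 155])]
dispenser top [(0.59, array([ 0.79, -0.02]), [287, 122, 314, 152])]
dispenser side [(0.97, array([ 0.82, -0.05]), [245, 146, 271, 201])]
colander top [(0.74, array([0.47, 0.28]), [186, 228, 209, 248]), (0.67, array([0.73, 0.28]), [179, 129, 229, 179]), (0.62, array([ 0.34, -0.46]), [430, 248, 456, 322])]
colander side [(0.55, array([0.72, 0.3 ]), [158, 229, 220, 289])]
plug top [(0.6, array([0.51, 0.22]), [213, 217, 224, 230])]
plug side [(0.73, array([0.49, 0.24]), [255, 288, 268, 304]), (0.65, array([ 0.58, -0.23]), [329, 158, 372, 198])]
scraper top [(0.74, array([0.67, 0.01]), [275, 161, 302, 186])]
scraper side [(0.9, array([0.65, 0.04]), [260, 209, 289, 226])]
brush top [(0.89, array([ 0.34, -0.46]), [431, 248, 455, 319])]
brush side [(0.69, array([0.67, 0.16]), [229, 223, 252, 255]), (0.69, array([0.52, 0.41]), [187, 320, 218, 352]), (0.66, array([ 0.83, -0.05]), [241, 144, 271, 202])]
deck [ 0.831 -0.153  0.076]
deck [ 0.834 -0.352  0.076]
deck [ 0.605 -0.352  0.076]
deck [ 0.602 -0.153  0.076]
tab [ 0.594 -0.248  0.085] [ 0.548 -0.252  0.05 ]
```

```bash
python3 -m jog '{"dp":[[0,0,-150],[0,0,-150],[0,0,-150],[0,0,-150],[0,0,-150]],"delta_rot":[[0,0,0.15],[0,0,0.3],[0,0,0.3],[0,0,0.3],[0,0,0.3]],"gripper":[1,1,1,1,1]}' 25
```

```text
time: 2.4
position: [0.1841, -0.5979, 0.3419]
tool_rot: [1.0, -0.0, 0.0, 0.002]
ft_force: [-0.1, 0.5, -0.4]
grip_width: 0.0869
grip_force: 0.0
```

```bash
python3 -m jog '{"dp":[[328,-632,0],[328,-632,0],[328,-632,0],[328,-632,0],[328,-632,0],[328,-632,0],[328,-632,0],[328,-632,0],[328,-632,0],[328,-632,0],[328,-632,0],[328,-632,0]],"delta_rot":[[0,0,0],[0,0,0],[0,0,0],[0,0,0],[0,0,0],[0,0,0],[0,0,0],[0,0,0],[0,0,0],[0,0,0],[0,0,0],[0,0,0]],"gripper":[1,1,1,1,1,1,1,1,1,1,1,1]}'

```

```text
time: 3.6
position: [0.4603, -0.0626, 0.3381]
tool_rot: [1.0, -0.001, -0.002, -0.001]
ft_force: [0.8, -0.5, 1.2]
grip_width: 0.0871
grip_force: 0.0
```

```bash
cat >> h.py <<'E'
def wsee(name="tub1",model=TUB,z=0,thr=.3):
    o=robot.get_obs(); im=robot.camera("wrist"); res=[]
    for d in robot.search_frame(name,"wrist"):
        r=np.array(d["rect"],float); l,t,rr,b=r.astype(int); sat=np.median(cv2.cvtColor(im[t:b,l:rr],cv2.COLOR_RGB2HSV)[...,1])
        if d["score"]<thr: continue
        p,e=fit([("wrist",r)],model,z); res.append((p.round(4),round(e,1),round(d["score"],2),int(sat),r.round()))
    return im,o,res
E
python3 -m jog '{"dp":[[52,-97,138],[52,-97,138],[52,-97,138],[52,-97,138],[52,-97,138],[52,-97,138]],"delta_rot":[[0,0,0],[0,0,0],[0,0,0],[0,0,0],[0,0,0],[0,0,0]],"gripper":[1,1,1,1,1,1]}'
python3 - <<'E'
from h import *
im,o,r=wsee("holder",HOLD); print(*r,sep="\n"); im,o,r=wsee(); print(*r,sep="\n"); print(o["position"],o["q"])
cv2.imwrite("pics/w1.png",im[:,:,::-1])
E
```

```text
time: 4.2
position: [0.5119, 0.0319, 0.2008]
tool_rot: [1.0, -0.0, -0.002, -0.0]
ft_force: [-0.2, -0.4, 0.0]
grip_width: 0.0869
grip_force: 0.0
(array([0.5119, 0.0241]), np.float64(0.8), 0.89, 11, array([281., 130., 358., 214.]))
(array([0.6395, 0.2624]), np.float64(38.7), 0.32, 168, array([ 12.,   0., 124.,  22.]))
(array([0.5129, 0.3135]), np.float64(41.5), 0.94, 15, array([  0., 147.,  19., 183.]))
(array([0.368, 0.05 ]), np.float64(3.3), 0.9, 20, array([268., 268., 327., 329.]))
(array([0.5677, 0.2977]), np.float64(1.5), 0.87, 12, array([  0.,  91., 102., 157.]))
(array([0.5337, 0.1471]), np.float64(1.9), 0.78, 12, array([164., 122., 234., 195.]))
(array([0.4746, 0.2876]), np.float64(3.3), 0.7, 12, array([ 33., 184., 123., 241.]))
(array([0.6405, 0.1498]), np.float64(14.1), 0.6, 12, array([146.,   3., 224.,  55.]))
(array([0.4401, 0.1773]), np.float64(5.0), 0.59, 15, array([147., 218., 212., 272.]))
[0.51333348 0.03101941 0.20272726] [-1.56954652e-01  3.62146935e-01  1.69302595e+00 -4.08808912e-04
  1.08539283e+00  1.41598749e+00]
```

View pics/w1.png

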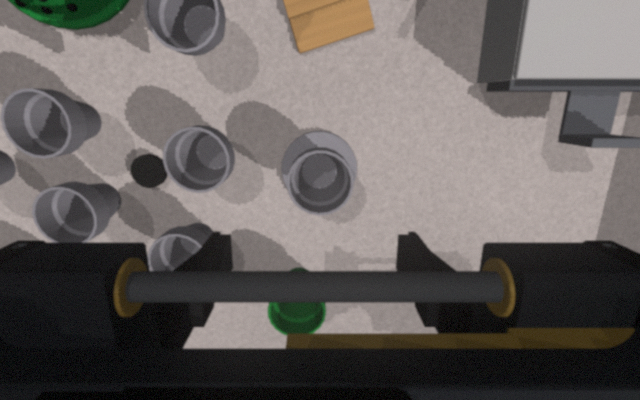

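```bash
python3 - <<'E'
from h import *
print("side",ray("side",170+287/2,110+281/2,.008).round(4),ray("side",170+285/2,110+250/2,.078).round(4))
print("top",ray("top",120+328/2,90+272/2,.008).round(4),ray("top",120+325/2,90+269/2,.078).round(4))
print("wrist",ray("wrist",321,181,.078).round(4),ray("wrist",319,168,.008).round(4))
o=robot.get_obs();print(o["position"],o["time"])
# edges of image for rim fit
im=cv2.imread("pics/w1.png")[120:230,270:370]; cv2.imwrite("pics/wc.png",cv2.resize(im,None,fx=5,fy=5,interpolation=3))
t=cv2.imread("pics/top0.png")[205:250,260:305]; cv2.imwrite("pics/tc.png",cv2.resize(t,None,fx=9,fy=9,interpolation=3))
E
```

```text
side [0.5057 0.0306 0.008 ] [0.5093 0.0292 0.078 ]
top [0.5107 0.0227 0.008 ] [0.5092 0.0227 0.078 ]
wrist [0.5143 0.024  0.078 ] [0.5138 0.025  0.008 ]
[0.51365378 0.03083177 0.20330867] 4.4
```

View pics/wc.png

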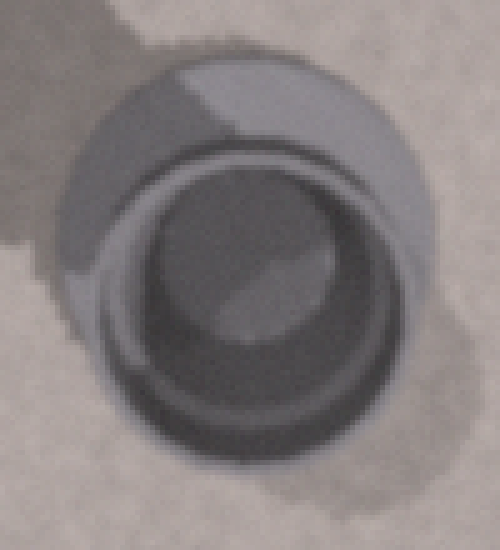

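View pics/tc.png

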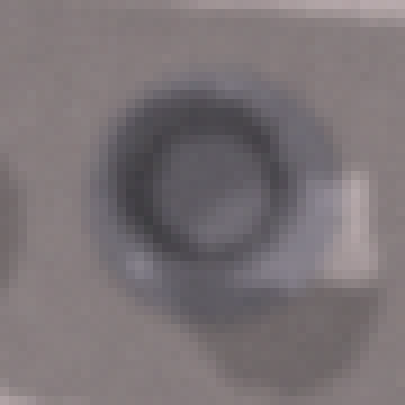

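```bash

python3 -m jog '{"dp":[[20,-115,50],[20,-115,50],[20,-115,50],[20,-115,50],[20,-115,50]],"delta_rot":[[0,0,0],[0,0,0],[0,0,0],[0,0,0],[0,0,0]],"gripper":[1,1,1,1,1]}'
python3 - <<'E'
from h import *
im,o,r=wsee(); print(*r,sep="\n"); p=o["position"]; print(p, robot.get_obs()["position"])
for x in r:
    d=x[0]-p[:2]
    if np.hypot(*d)<.05: print("tool dp", (1000*np.r_[d[0],-d[1]]).round(1))
E
```

```text
time: 4.9
position: [0.5336, 0.1464, 0.1528]
tool_rot: [1.0, -0.0, 0.001, 0.0]
ft_force: [0.6, -0.3, -0.4]
grip_width: 0.0867
grip_force: 0.0
(array([0.6477, 0.1444]), np.float64(9.9), 0.97, 12, array([273.,   2., 358.,  75.]))
(array([0.5678, 0.2965]), np.float64(1.5), 0.83, 11, array([ 93., 114., 186., 190.]))
(array([0.3713, 0.0605]), np.float64(24.6), 0.75, 108, array([374., 302., 431., 331.]))
(array([0.4903, 0.2846]), np.float64(8.5), 0.72, 13, array([122., 214., 205., 271.]))
(array([0.5328, 0.1474]), np.float64(2.1), 0.66, 12, array([276., 150., 348., 232.]))
(array([0.5185, 0.3857]), np.float64(9.8), 0.64, 12, array([  1., 169.,  90., 244.]))
(array([0.4243, 0.1752]), np.float64(1.3), 0.56, 12, array([247., 252., 319., 335.]))
[0.53362408 0.14635178 0.15282791] [0.53391764 0.1455443  0.15320163]
tool dp [-0.8 -1. ]
```

```bash

python3 -m jog '{"dp":[[0,-1,50],[0,-1,100],[0,-1,105],[0,-1,105],[0,-1,105],[0,-1,105],[0,-1,105],[0,-1,105],[0,-1,105],[0,-1,105],[0,-1,105],[0,-1,105]],"delta_rot":[[0,0,0],[0,0,0],[0,0,0],[0,0,0],[0,0,0],[0,0,0],[0,0,0],[0,0,0],[0,0,0],[0,0,0],[0,0,0],[0,0,0]],"gripper":[1,1,1,1,1,-1,-1,-1,-1,-1,-1,-1]}' 30
python3 -m jog '{"dp":[[0,0,-50],[0,0,-100],[0,0,-140],[0,0,-140],[0,0,-140],[0,0,-140]],"delta_rot":[[0,0,0],[0,0,0],[0,0,0],[0,0,0],[0,0,0],[0,0,0]],"gripper":[-1,-1,-1,-1,-1,-1]}'
python3 - <<'E'
from h import *
o=robot.get_obs();print(o["position"],o["ft_force"]); 
im,o,r=wsee("tub1",TUB,o["position"][2]-.048); print(*r,sep="\n")
cv2.imwrite("pics/w2.png",im[:,:,::-1])
E
```

```text
time: 6.2
position: [0.5332, 0.1479, 0.047]
tool_rot: [1.0, -0.001, -0.0, -0.0]
ft_force: [0.1, 0.9, 0.3]
grip_width: 0.039
grip_force: 0.0
time: 6.8
position: [0.5319, 0.1477, 0.1857]
tool_rot: [1.0, -0.001, -0.002, 0.0]
ft_force: [-0.4, -0.4, -0.8]
grip_width: 0.001
grip_force: 0.0
[0.53188101 0.14773715 0.18569895] [-0.4360189  -0.43348443 -0.83741084]
(array([0.5426, 0.2816]), np.float64(35.7), 0.93, 12, array([  9., 159., 107., 233.]))
(array([0.551 , 0.1452]), np.float64(31.5), 0.85, 11, array([284., 144., 350., 216.]))
(array([0.6189, 0.1447]), np.float64(40.2), 0.79, 12, array([280.,   1., 356.,  77.]))
(array([0.4324, 0.2631]), np.float64(47.1), 0.79, 198, array([ 83., 301., 160., 341.]))
(array([0.5197, 0.2139]), np.float64(32.5), 0.59, 12, array([141., 202., 217., 266.]))
```

View pics/w2.png

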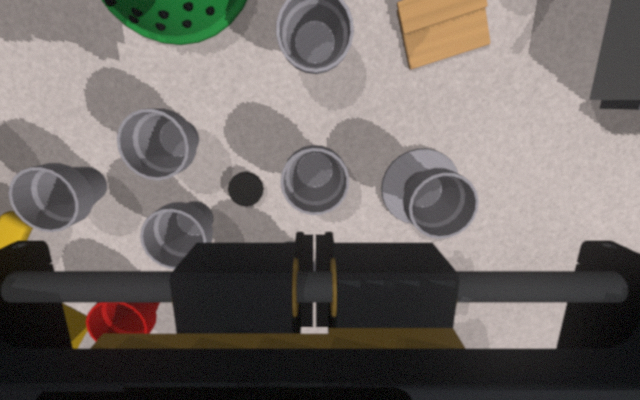

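```bash
python3 - <<'E'
from h import *
o=robot.get_obs(); print(o["q"],o["grip_width"],o["time"],fit([("wrist",np.array([284,144,350,216.]))],TUB),ray("wrist",317,180,.07))
for x in see(): print(x)
E
```

```text
[ 6.84261181e-02  4.37125418e-01  1.61923245e+00 -2.99267671e-05
  1.08930282e+00  1.64051547e+00] 0.0010229987291637754 6.9 (array([0.53252392, 0.14496414]), np.float64(1.2787503043028448)) [0.53512689 0.14496764 0.07      ]
(array([0.5178, 0.4062]), np.float64(2.4), 'both', array([14.,  2.]))
(array([0.4193, 0.1404]), np.float64(7.1), 'top', 0.72)
(array([0.664 , 0.1531]), np.float64(1.1), 'both', array([-4.,  7.]))
(array([0.3709, 0.3623]), np.float64(3.2), 'top', 0.59)
(array([0.5306, 0.1436]), np.float64(3.1), 'both', array([ 7., 21.]))
(array([0.4714, 0.2869]), np.float64(4.7), 'both', array([-21.,  15.]))
(array([0.5709, 0.3004]), np.float64(1.0), 'side', 0.87)
(array([0.4262, 0.181 ]), np.float64(1.3), 'side', 0.64)
```

```bash

python3 -m jog '{"dp":[[2,1,0],[2,1,0],[2,1,0],[2,1,0],[2,1,0],[2,1,0],[2,1,0],[2,1,0],[2,1,0],[2,1,0],[2,1,0],[2,1,0]],"delta_rot":[[0,0,0],[0,0,0],[0,0,0],[0,0,0],[0,0,0],[0,0,0],[0,0,0],[0,0,0],[0,0,0],[0,0,0],[0,0,0],[0,0,0]],"gripper":[1,1,1,1,1,1,1,1,1,1,1,1]}' 
python3 -m jog '{"dp":[[0,0,50],[0,0,100],[0,0,138],[0,0,138],[0,0,138],[0,0,138],[0,0,138]],"delta_rot":[[0,0,0],[0,0,0],[0,0,0],[0,0,0],[0,0,0],[0,0,0],[0,0,0]],"gripper":[1,1,1,1,1,1,1]}'
python3 - <<'E'
from h import *
im,o,r=wsee(); print(*r,sep="\n"); print(o["position"],o["grip_width"])
cv2.imwrite("pics/w3.png",im[:,:,::-1])
E
```

```text
time: 8.3
position: [0.5353, 0.1469, 0.1871]
tool_rot: [1.0, -0.001, 0.0, -0.0]
ft_force: [-0.1, -0.7, -0.3]
grip_width: 0.0846
grip_force: 0.0
time: 9.0
position: [0.5373, 0.147, 0.0515]
tool_rot: [1.0, -0.001, 0.003, -0.0]
ft_force: [-0.9, -0.4, 1.5]
grip_width: 0.0872
grip_force: 0.0
(array([0.5339, 0.1472]), np.float64(10.7), 0.97, 12, array([258., 180., 369., 274.]))
(array([0.6234, 0.1469]), np.float64(38.6), 0.92, 13, array([249.,   4., 380.,  67.]))
(array([0.5666, 0.2834]), np.float64(8.3), 0.67, 13, array([  1., 125., 141., 244.]))
(array([0.5218, 0.2118]), np.float64(64.4), 0.67, 16, array([147., 262., 162., 270.]))
(array([0.4283, 0.1765]), np.float64(43.9), 0.62, 18, array([239., 308., 302., 349.]))
(array([0.625 , 0.0429]), np.float64(40.8), 0.33, 122, array([448.,   0., 592.,  61.]))
[0.53734063 0.14704156 0.05148767] 0.08715194616508279
```

View pics/w3.png

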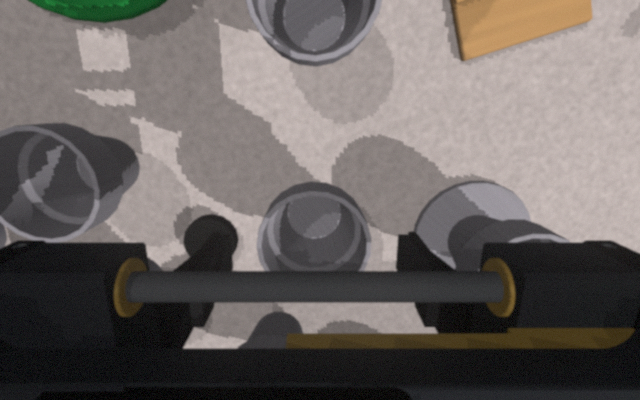

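```bash

python3 -m jog '{"dp":[[-1,0,3],[-1,0,3],[-1,0,3],[-1,0,3],[-1,0,3]],"delta_rot":[[0,0,0],[0,0,0],[0,0,0],[0,0,0],[0,0,0]],"gripper":[1,0.5,0.5,0.5,0.5]}' 10
python3 -m jog '{"dp":[[0,0,0],[0,0,0],[0,0,0],[0,0,0]],"delta_rot":[[0,0,0],[0,0,0],[0,0,0],[0,0,0]],"gripper":[-1,-1,-1,-1]}' 10
python3 - <<'E'
from h import *
im,o,r=wsee(); print(*r[:2],sep="\n"); print(o["position"],o["grip_width"],o["grip_force"])
cv2.imwrite("pics/w4.png",im[:,:,::-1])
E
```

```text
time: 9.6
position: [0.5343, 0.1469, 0.046]
tool_rot: [1.0, -0.001, -0.0, 0.0]
ft_force: [-0.5, -0.7, -0.7]
grip_width: 0.0677
grip_force: 0.0
time: 10.0
position: [0.5343, 0.1468, 0.046]
tool_rot: [1.0, -0.001, -0.0, 0.0]
ft_force: [0.2, -0.2, 0.2]
grip_width: 0.0407
grip_force: 0.0
(array([0.428 , 0.1713]), np.float64(54.3), 0.93, 16, array([253., 309., 302., 335.]))
(array([0.4649, 0.2672]), np.float64(52.4), 0.91, 13, array([ 63., 271.,  96., 347.]))
[0.53427789 0.14684123 0.04602391] 0.04065273513407091 0.0
```

View pics/w4.png

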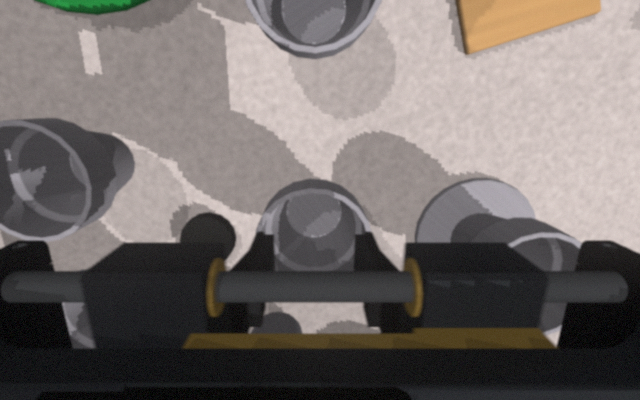

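```bash

python3 -m jog '{"dp":[[0,0,0],[0,0,0],[0,0,0],[0,0,0],[0,0,0],[0,0,0],[0,0,0],[0,0,0],[0,0,10],[0,0,22],[0,0,22],[0,0,22]],"delta_rot":[[0,0,0],[0,0,0],[0,0,0],[0,0,0],[0,0,0],[0,0,0],[0,0,0],[0,0,0],[0,0,0],[0,0,0],[0,0,0],[0,0,0]],"gripper":[1,1,1,1,1,1,1,1,1,1,1,1]}' 10
python3 -m jog '{"dp":[[0,0,0],[0,0,0],[0,0,0],[0,0,0],[0,0,0],[0,0,0]],"delta_rot":[[0,0,0],[0,0,0],[0,0,0],[0,0,0],[0,0,0],[0,0,0]],"gripper":[-1,-1,-1,-1,-1,-1]}' 10

```

```text
time: 11.3
position: [0.5336, 0.1468, 0.0231]
tool_rot: [1.0, -0.001, -0.001, 0.0]
ft_force: [0.1, -0.6, 0.6]
grip_width: 0.0869
grip_force: 0.0
time: 11.9
position: [0.5346, 0.147, 0.0244]
tool_rot: [1.0, -0.001, 0.0, -0.0]
ft_force: [-0.6, 0.9, 0.9]
grip_width: 0.0661
grip_force: 10.0
```

```bash

python3 -m jog '{"dp":[[0,0,0],[0,0,0],[0,0,5],[0,0,5],[0,0,5],[0,0,5],[0,0,5],[0,0,5],[0,0,5],[0,0,5]],"delta_rot":[[0,0,0],[0,0,0],[0,0,0],[0,0,0],[0,0,0],[0,0,0],[0,0,0],[0,0,0],[0,0,0],[0,0,0]],"gripper":[0.8,0.8,0.8,0.8,-1,-1,-1,-1,-1,-1]}' 30
python3 -m jog '{"dp":[[0,0,-50],[0,0,-100],[0,0,-150],[0,0,-170],[0,0,-170],[0,0,-170]],"delta_rot":[[0,0,0],[0,0,0],[0,0,0],[0,0,0],[0,0,0],[0,0,0]],"gripper":[-1,-1,-1,-1,-1,-1]}'
python3 - <<'E'
from h import *
im,o,r=wsee(); print(*r,sep="\n"); print(o["position"],o["grip_width"],o["grip_force"],o["ft_force"])
im,o,r=wsee("holder",HOLD); print(*r,sep="\n")
cv2.imwrite("pics/w5.png",im[:,:,::-1])
E
```

```text
time: 12.9
position: [0.5343, 0.1469, 0.019]
tool_rot: [1.0, -0.001, 0.0, -0.0]
ft_force: [0.5, 0.4, -0.3]
grip_width: 0.0659
grip_force: 30.0
time: 13.5
position: [0.5333, 0.1467, 0.1883]
tool_rot: [1.0, -0.001, -0.001, 0.0]
ft_force: [-0.2, 0.5, -2.0]
grip_width: 0.0659
grip_force: 30.0
(array([0.4738, 0.2893]), np.float64(2.3), 0.87, 13, array([138., 204., 214., 268.]))
(array([0.5663, 0.2973]), np.float64(2.1), 0.84, 11, array([117., 111., 196., 179.]))
(array([0.3499, 0.07  ]), np.float64(20.0), 0.84, 111, array([368., 299., 410., 332.]))
(array([0.4169, 0.1492]), np.float64(38.9), 0.72, 12, array([248., 189., 383., 332.]))
(array([0.6541, 0.1443]), np.float64(3.5), 0.61, 12, array([280.,   2., 353.,  80.]))
[0.53328123 0.14674254 0.18834724] 0.0658680526074162 29.995592264458537 [-0.19043154  0.49402199 -1.9755255 ]
(array([0.5102, 0.0255]), np.float64(1.3), 0.58, 12, array([377., 150., 477., 239.]))
(array([0.5627, 0.292 ]), np.float64(15.8), 0.56, 11, array([118., 109., 196., 181.]))
```

View pics/w5.png

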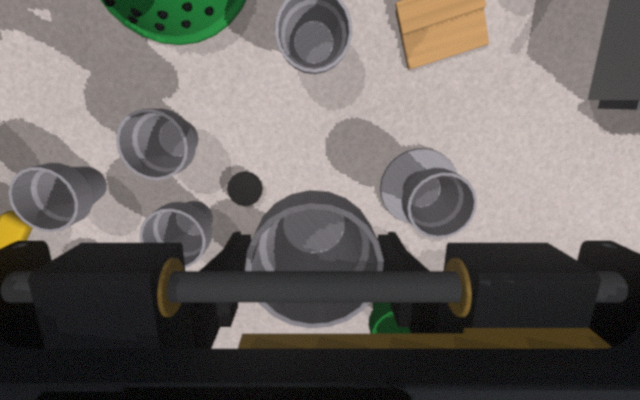

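```bash

python3 -m jog '{"dp":[[-8,50,0],[-16,100,0],[-22,122,0],[-22,122,40],[-22,122,75],[-22,122,75],[-22,122,75],[-22,122,75]],"delta_rot":[[0,0,0],[0,0,0],[0,0,0],[0,0,0],[0,0,0],[0,0,0],[0,0,0],[0,0,0]],"gripper":[-1,-1,-1,-1,-1,-1,-1,-1]}'
python3 - <<'E'
from h import *
im,o,r=wsee(); P=[]
for i in range(6): P.append(robot.get_obs()["position"]); robot.camera("wrist")
print(np.mean(P,0),np.std(P,0))
cv2.imwrite("pics/w6.png",im[:,:,::-1])
E
```

```text
time: 14.5
position: [0.5134, 0.0249, 0.1151]
tool_rot: [1.0, -0.0, 0.001, 0.0]
ft_force: [-0.1, 0.4, -2.1]
grip_width: 0.0658
grip_force: 30.0
[0.51307589 0.02496393 0.11524718] [3.60711192e-04 1.32332632e-05 2.81204431e-04]
```

View pics/w6.png

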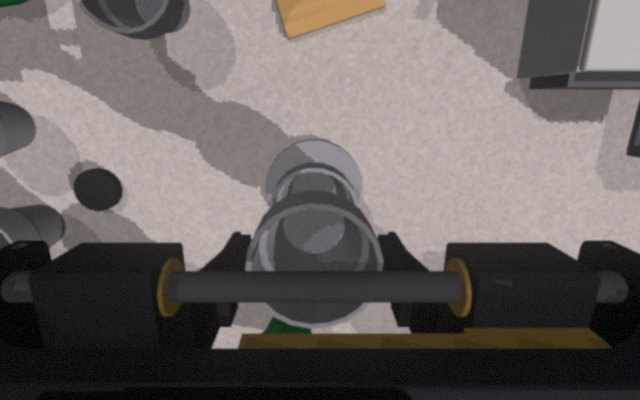

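```bash

python3 -m jog '{"dp":[[0,0,25],[0,0,45],[0,0,55],[0,0,58],[0,0,58],[0,0,58]],"delta_rot":[[0,0,0],[0,0,0],[0,0,0],[0,0,0],[0,0,0],[0,0,0]],"gripper":[-1,-1,-1,-1,-1,-1]}'
python3 -m jog '{"dp":[[0,0,2],[0,0,4],[0,0,5],[0,0,6],[0,0,6],[0,0,6]],"delta_rot":[[0,0,0],[0,0,0],[0,0,0],[0,0,0],[0,0,0],[0,0,0]],"gripper":[-1,-1,-1,-1,-1,-1]}'

```

```text
time: 15.5
position: [0.5129, 0.0248, 0.0567]
tool_rot: [1.0, -0.001, 0.001, 0.0]
ft_force: [0.3, -0.1, -1.6]
grip_width: 0.066
grip_force: 30.0
time: 16.1
position: [0.5123, 0.0249, 0.051]
tool_rot: [1.0, -0.001, 0.0, 0.0]
ft_force: [-0.8, 0.8, 5.8]
grip_width: 0.066
grip_force: 30.0
```

```bash

python3 -m jog '{"dp":[[0,0,0],[0,0,0],[0,0,0],[0,0,0],[0,0,-50],[0,0,-100],[-40,-50,-100],[-70,-100,-100],[-91,-153,-100],[-91,-153,-100],[-91,-153,-100],[-91,-153,-100]],"delta_rot":[[0,0,0],[0,0,0],[0,0,0],[0,0,0],[0,0,0],[0,0,0],[0,0,0],[0,0,0],[0,0,0],[0,0,0],[0,0,0],[0,0,0]],"gripper":[1,1,1,1,1,1,1,1,1,1,1,1]}'
cat >> h.py <<'E'
def near(n=2,rad=.06):
    "average correction (tool mm, yaw 0) to the tub nearest the TCP"
    D=[]
    for _ in range(n):
        im,o,r=wsee(); p=o["position"]
        D+=[x[0]-p[:2] for x in r if np.hypot(*(x[0]-p[:2]))<rad and x[3]<60]
        print([(tuple(x[0]),x[1]) for x in r if x[3]<60])
    print("TCP",robot.get_obs()["position"].round(4),"tool dp mm",[(1000*np.r_[d[0],-d[1]]).round(1) for d in D])
    return im
E
python3 - <<'E'
from h import *
near()
for x in see("tub1",np.vstack([C*.033+[0,0,.102],C*.033+[0,0,.078],C*.045])) : print(x)
E
```

```text
time: 17.3
position: [0.4214, 0.1783, 0.1501]
tool_rot: [1.0, 0.0, 0.0, 0.0]
ft_force: [-0.1, 0.7, -0.4]
grip_width: 0.0873
grip_force: 0.0
[((np.float64(0.5166), np.float64(-0.0005)), np.float64(6.7)), ((np.float64(0.4254), np.float64(0.1758)), np.float64(0.9)), ((np.float64(0.5365), np.float64(0.3001)), np.float64(22.5)), ((np.float64(0.4748), np.float64(0.2885)), np.float64(1.7)), ((np.float64(0.5175), np.float64(0.3854)), np.float64(10.7))]
[((np.float64(0.5369), np.float64(0.3016)), np.float64(20.8)), ((np.float64(0.5176), np.float64(0.3861)), np.float64(10.2)), ((np.float64(0.4227), np.float64(0.176)), np.float64(1.9)), ((np.float64(0.4748), np.float64(0.287)), np.float64(1.1)), ((np.float64(0.5167), np.float64(0.0021)), np.float64(6.0))]
TCP [0.4222 0.177  0.15  ] tool dp mm [array([4. , 2.5]), array([0.5, 1.3])]
(array([0.5212, 0.021 ]), np.float64(2.2), 'top', 0.87)
(array([0.6688, 0.1433]), np.float64(6.1), 'both', array([ 2., -1.]))
(array([0.5148, 0.4064]), np.float64(7.1), 'both', array([19.,  3.]))
(array([0.4831, 0.2767]), np.float64(10.2), 'both', array([-27.,   4.]))
(array([0.5832, 0.29  ]), np.float64(6.5), 'both', array([16.,  5.]))
(array([0.4361, 0.1679]), np.float64(9.1), 'both', array([-7., 11.]))
```

```bash

python3 -m jog '{"dp":[[2,2,40],[2,2,90],[2,2,120],[2,2,132],[2,2,132],[2,2,132],[2,2,132],[2,2,132],[2,2,132],[2,2,132],[2,2,132]],"delta_rot":[[0,0,0],[0,0,0],[0,0,0],[0,0,0],[0,0,0],[0,0,0],[0,0,0],[0,0,0],[0,0,0],[0,0,0],[0,0,0]],"gripper":[1,1,1,1,1,1,-1,-1,-1,-1,-1]}' 30
python3 -m jog '{"dp":[[0,0,-50],[0,0,-100],[0,0,-150],[20,30,-171],[45,75,-171],[70,120,-171],[89,151,-171],[89,151,-171],[89,151,-120],[89,151,-80],[89,151,-64],[89,151,-64]],"delta_rot":[[0,0,0],[0,0,0],[0,0,0],[0,0,0],[0,0,0],[0,0,0],[0,0,0],[0,0,0],[0,0,0],[0,0,0],[0,0,0],[0,0,0]],"gripper":[-1,-1,-1,-1,-1,-1,-1,-1,-1,-1,-1,-1]}'
python3 -m jog '{"dp":[[0,0,2],[0,0,4],[0,0,6],[0,0,8],[0,0,8],[0,0,8]],"delta_rot":[[0,0,0],[0,0,0],[0,0,0],[0,0,0],[0,0,0],[0,0,0]],"gripper":[-1,-1,-1,-1,-1,-1]}'

```

```text
time: 18.8
position: [0.424, 0.1762, 0.0188]
tool_rot: [1.0, -0.001, 0.001, -0.0]
ft_force: [-0.8, 0.8, 6.4]
grip_width: 0.0671
grip_force: 30.0
time: 20.0
position: [0.5093, 0.0257, 0.0795]
tool_rot: [1.0, -0.0, -0.003, -0.001]
ft_force: [-0.1, 0.2, -0.9]
grip_width: 0.067
grip_force: 30.0
time: 20.6
position: [0.5126, 0.025, 0.075]
tool_rot: [1.0, -0.001, 0.001, 0.0]
ft_force: [-0.8, 0.4, 5.3]
grip_width: 0.0667
grip_force: 30.0
```

```bash

python3 -m jog '{"dp":[[0,0,0],[0,0,0],[0,0,0],[0,0,0],[0,0,-50],[0,0,-100],[-8,-50,-100],[-16,-100,-100],[-24,-150,-90],[-32,-200,-80],[-38,-250,-75],[-38,-263,-75]],"delta_rot":[[0,0,0],[0,0,0],[0,0,0],[0,0,0],[0,0,0],[0,0,0],[0,0,0],[0,0,0],[0,0,0],[0,0,0],[0,0,0],[0,0,0]],"gripper":[1,1,1,1,1,1,1,1,1,1,1,1]}'
python3 -m jog '{"dp":[[0,0,0],[0,0,0]],"delta_rot":[[0,0,0],[0,0,0]],"gripper":[1,1]}'
python3 - <<'E'
from h import *
near()
im=robot.camera("side"); cv2.imwrite("pics/s2.png",cv2.resize(im[150:390,180:400],(660,720),interpolation=3)[:600,:,::-1])
E
```

```text
time: 21.8
position: [0.4725, 0.2917, 0.1481]
tool_rot: [1.0, 0.001, -0.001, -0.0]
ft_force: [1.1, -0.7, 0.3]
grip_width: 0.087
grip_force: 0.0
time: 22.0
position: [0.4741, 0.2878, 0.1487]
tool_rot: [1.0, -0.0, -0.0, 0.0]
ft_force: [0.3, -1.1, -0.5]
grip_width: 0.0869
grip_force: 0.0
[((np.float64(0.5176), np.float64(0.4089)), np.float64(1.3)), ((np.float64(0.3733), np.float64(0.3557)), np.float64(3.0)), ((np.float64(0.5671), np.float64(0.297)), np.float64(0.5)), ((np.float64(0.5045), np.float64(0.0521)), np.float64(40.8)), ((np.float64(0.4727), np.float64(0.2874)), np.float64(2.0)), ((np.float64(0.4846), np.float64(0.0474)), np.float64(55.7))]
[((np.float64(0.3716), np.float64(0.3559)), np.float64(3.5)), ((np.float64(0.4732), np.float64(0.2892)), np.float64(1.7)), ((np.float64(0.5683), np.float64(0.2979)), np.float64(0.7)), ((np.float64(0.5175), np.float64(0.4079)), np.float64(0.3)), ((np.float64(0.5029), np.float64(0.0518)), np.float64(41.1))]
TCP [0.4748 0.2866 0.1492] tool dp mm [array([-1.4,  0.4]), array([-1.3, -2.5])]
```

View pics/s2.png

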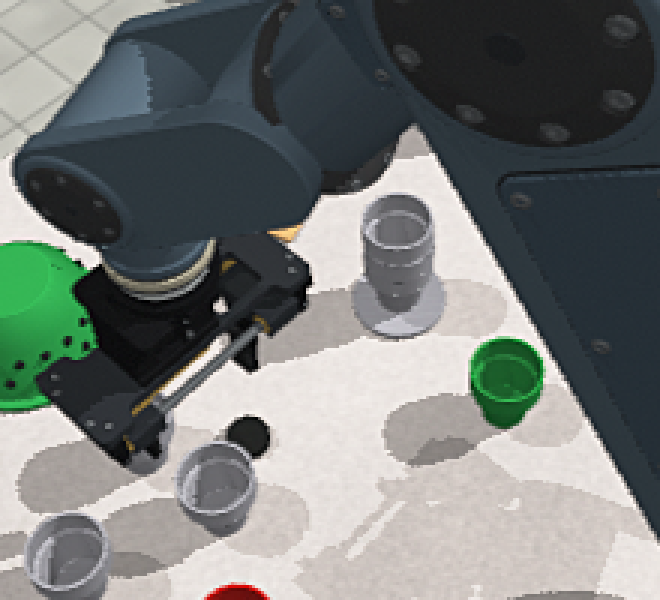

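```bash

python3 -m jog '{"dp":[[-1,-1,40],[-1,-1,90],[-1,-1,120],[-1,-1,131],[-1,-1,131],[-1,-1,131],[-1,-1,131],[-1,-1,131],[-1,-1,131],[-1,-1,131],[-1,-1,131]],"delta_rot":[[0,0,0],[0,0,0],[0,0,0],[0,0,0],[0,0,0],[0,0,0],[0,0,0],[0,0,0],[0,0,0],[0,0,0],[0,0,0]],"gripper":[1,1,1,1,1,1,-1,-1,-1,-1,-1]}' 30
python3 -m jog '{"dp":[[0,0,-50],[0,0,-100],[0,0,-150],[0,0,-181],[8,50,-181],[16,100,-181],[24,150,-181],[32,200,-181],[39,245,-181],[39,264,-181],[39,264,-181],[39,264,-181]],"delta_rot":[[0,0,0],[0,0,0],[0,0,0],[0,0,0],[0,0,0],[0,0,0],[0,0,0],[0,0,0],[0,0,0],[0,0,0],[0,0,0],[0,0,0]],"gripper":[-1,-1,-1,-1,-1,-1,-1,-1,-1,-1,-1,-1]}'
python3 -m jog '{"dp":[[0,0,40],[0,0,75],[0,0,90],[0,0,94],[0,0,94],[0,0,96],[0,0,98],[0,0,101],[0,0,101],[0,0,101]],"delta_rot":[[0,0,0],[0,0,0],[0,0,0],[0,0,0],[0,0,0],[0,0,0],[0,0,0],[0,0,0],[0,0,0],[0,0,0]],"gripper":[-1,-1,-1,-1,-1,-1,-1,-1,-1,-1]}'

```

```text
time: 23.35
position: [0.474, 0.2891, 0.019]
tool_rot: [1.0, -0.001, 0.001, -0.0]
ft_force: [-0.5, -0.6, 6.2]
grip_width: 0.0658
grip_force: 30.0
time: 24.55
position: [0.5114, 0.0249, 0.1986]
tool_rot: [1.0, -0.001, -0.001, -0.0]
ft_force: [-0.5, 0.1, -1.9]
grip_width: 0.0658
grip_force: 30.0
time: 25.55
position: [0.5127, 0.025, 0.0989]
tool_rot: [1.0, -0.001, 0.001, -0.0]
ft_force: [-0.1, 1.8, 4.9]
grip_width: 0.0659
grip_force: 30.0
```

```bash

python3 -m jog '{"dp":[[0,0,0],[0,0,0],[0,0,0],[0,0,0],[0,0,-50],[0,0,-90],[10,-50,-90],[20,-100,-90],[30,-150,-80],[40,-200,-60],[50,-250,-51],[55,-272,-51]],"delta_rot":[[0,0,0],[0,0,0],[0,0,0],[0,0,0],[0,0,0],[0,0,0],[0,0,0],[0,0,0],[0,0,0],[0,0,0],[0,0,0],[0,0,0]],"gripper":[1,1,1,1,1,1,1,1,1,1,1,1]}'
python3 -m jog '{"dp":[[0,0,0],[0,0,0],[0,0,0]],"delta_rot":[[0,0,0],[0,0,0],[0,0,0]],"gripper":[1,1,1]}'
python3 - <<'E'
from h import *
near(3)
E
```

```text
time: 26.75
position: [0.5664, 0.2997, 0.1471]
tool_rot: [1.0, 0.0, -0.001, 0.0]
ft_force: [0.2, 0.8, 0.2]
grip_width: 0.0869
grip_force: 0.0
time: 27.05
position: [0.567, 0.2956, 0.1489]
tool_rot: [1.0, -0.001, -0.0, 0.0]
ft_force: [-0.2, -0.3, 0.2]
grip_width: 0.087
grip_force: 0.0
[((np.float64(0.5676), np.float64(0.2974)), np.float64(1.7)), ((np.float64(0.5241), np.float64(0.4099)), np.float64(3.5)), ((np.float64(0.6634), np.float64(0.1456)), np.float64(1.3)), ((np.float64(0.5098), np.float64(0.0374)), np.float64(42.5)), ((np.float64(0.4853), np.float64(0.0301)), np.float64(56.3))]
[((np.float64(0.5249), np.float64(0.4087)), np.float64(3.9)), ((np.float64(0.5669), np.float64(0.2973)), np.float64(1.7)), ((np.float64(0.6634), np.float64(0.1457)), np.float64(1.0)), ((np.float64(0.525), np.float64(0.0414)), np.float64(40.9))]
[((np.float64(0.6618), np.float64(0.1466)), np.float64(2.2)), ((np.float64(0.5259), np.float64(0.4093)), np.float64(4.2)), ((np.float64(0.5687), np.float64(0.2964)), np.float64(1.8)), ((np.float64(0.5072), np.float64(0.0371)), np.float64(40.7)), ((np.float64(0.4885), np.float64(0.0315)), np.float64(54.7))]
TCP [0.5677 0.2959 0.1494] tool dp mm [array([ 0.6, -1.8]), array([-0.5, -2. ]), array([ 1.1, -0.9])]
```

```bash

python3 -m jog '{"dp":[[0,-1,40],[0,-1,90],[0,-1,120],[0,-1,131],[0,-1,131],[0,-1,131],[0,-1,131],[0,-1,131],[0,-1,131],[0,-1,131],[0,-1,131]],"delta_rot":[[0,0,0],[0,0,0],[0,0,0],[0,0,0],[0,0,0],[0,0,0],[0,0,0],[0,0,0],[0,0,0],[0,0,0],[0,0,0]],"gripper":[1,1,1,1,1,1,-1,-1,-1,-1,-1]}' 30
python3 -m jog '{"dp":[[0,0,-50],[0,0,-100],[0,0,-150],[0,0,-191],[-10,50,-191],[-20,100,-191],[-30,150,-191],[-40,200,-191],[-50,245,-191],[-55,273,-191],[-55,273,-191],[-55,273,-191]],"delta_rot":[[0,0,0],[0,0,0],[0,0,0],[0,0,0],[0,0,0],[0,0,0],[0,0,0],[0,0,0],[0,0,0],[0,0,0],[0,0,0],[0,0,0]],"gripper":[-1,-1,-1,-1,-1,-1,-1,-1,-1,-1,-1,-1]}'
python3 -m jog '{"dp":[[0,0,40],[0,0,65],[0,0,77],[0,0,80],[0,0,80],[0,0,82],[0,0,84],[0,0,87],[0,0,87],[0,0,87]],"delta_rot":[[0,0,0],[0,0,0],[0,0,0],[0,0,0],[0,0,0],[0,0,0],[0,0,0],[0,0,0],[0,0,0],[0,0,0]],"gripper":[-1,-1,-1,-1,-1,-1,-1,-1,-1,-1]}'

```

```text
time: 28.45
position: [0.5683, 0.2979, 0.0192]
tool_rot: [1.0, -0.001, 0.001, -0.0]
ft_force: [-0.7, -1.2, 5.7]
grip_width: 0.0671
grip_force: 30.0
time: 29.65
position: [0.5119, 0.0246, 0.2089]
tool_rot: [1.0, -0.002, -0.0, -0.0]
ft_force: [-0.0, -1.3, -2.0]
grip_width: 0.0667
grip_force: 30.0
time: 30.65
position: [0.513, 0.0249, 0.1233]
tool_rot: [1.0, -0.001, 0.001, -0.0]
ft_force: [-1.4, -0.1, 4.6]
grip_width: 0.067
grip_force: 30.0
```

```bash

python3 -m jog '{"dp":[[0,0,0],[0,0,0],[0,0,0],[0,0,0],[0,0,-50],[0,0,-90],[0,-50,-90],[0,-100,-90],[5,-150,-80],[7,-200,-60],[7,-250,-40],[7,-300,-27]],"delta_rot":[[0,0,0],[0,0,0],[0,0,0],[0,0,0],[0,0,0],[0,0,0],[0,0,0],[0,0,0],[0,0,0],[0,0,0],[0,0,0],[0,0,0]],"gripper":[1,1,1,1,1,1,1,1,1,1,1,1]}'
python3 -m jog '{"dp":[[0,-50,0],[0,-83,0],[0,-83,0],[0,-83,0],[0,-83,0],[0,-83,0]],"delta_rot":[[0,0,0],[0,0,0],[0,0,0],[0,0,0],[0,0,0],[0,0,0]],"gripper":[1,1,1,1,1,1]}'
python3 - <<'E'
from h import *
near(3)
E
```

```text
time: 31.85
position: [0.5187, 0.3162, 0.1504]
tool_rot: [1.0, -0.001, -0.001, 0.0]
ft_force: [0.9, 0.0, 0.5]
grip_width: 0.0872
grip_force: 0.0
time: 32.45
position: [0.5197, 0.3962, 0.1519]
tool_rot: [1.0, -0.001, -0.0, 0.0]
ft_force: [-0.5, 1.3, -0.1]
grip_width: 0.0865
grip_force: 0.0
[((np.float64(0.5174), np.float64(0.4092)), np.float64(2.8)), ((np.float64(0.6327), np.float64(0.1818)), np.float64(29.5))]
[((np.float64(0.6336), np.float64(0.1815)), np.float64(30.3)), ((np.float64(0.5174), np.float64(0.411)), np.float64(0.3))]
[((np.float64(0.6337), np.float64(0.1833)), np.float64(29.8)), ((np.float64(0.5157), np.float64(0.4083)), np.float64(0.3))]
TCP [0.5198 0.3972 0.1521] tool dp mm [array([ -2.3, -13. ]), array([ -2.6, -14.6]), array([ -4.2, -11.5])]
```

```bash

python3 -m jog '{"dp":[[-3,-13,0],[-3,-13,40],[-3,-13,90],[-3,-13,120],[-3,-13,133],[-3,-13,133],[-3,-13,133],[-3,-13,133],[-3,-13,133],[-3,-13,133],[-3,-13,133],[-3,-13,133]],"delta_rot":[[0,0,0],[0,0,0],[0,0,0],[0,0,0],[0,0,0],[0,0,0],[0,0,0],[0,0,0],[0,0,0],[0,0,0],[0,0,0],[0,0,0]],"gripper":[1,1,1,1,1,1,1,-1,-1,-1,-1,-1]}' 30
python3 -m jog '{"dp":[[0,0,-50],[0,0,-100],[0,0,-150],[0,0,-200],[0,0,-206],[0,0,-206],[0,50,-206],[0,100,-206],[0,150,-206],[0,200,-206],[0,200,-206],[0,200,-206]],"delta_rot":[[0,0,0],[0,0,0],[0,0,0],[0,0,0],[0,0,0],[0,0,0],[0,0,0],[0,0,0],[0,0,0],[0,0,0],[0,0,0],[0,0,0]],"gripper":[-1,-1,-1,-1,-1,-1,-1,-1,-1,-1,-1,-1]}'
python3 -m jog '{"dp":[[0,50,0],[0,100,0],[-4,150,0],[-4,185,0],[-4,185,0],[-4,185,0],[-4,185,0],[-4,185,0]],"delta_rot":[[0,0,0],[0,0,0],[0,0,0],[0,0,0],[0,0,0],[0,0,0],[0,0,0],[0,0,0]],"gripper":[-1,-1,-1,-1,-1,-1,-1,-1]}'

```

```text
time: 33.95
position: [0.5174, 0.4107, 0.0201]
tool_rot: [1.0, -0.001, 0.001, -0.0]
ft_force: [-0.6, -2.6, 6.1]
grip_width: 0.0663
grip_force: 30.0
time: 35.15
position: [0.5148, 0.2093, 0.2224]
tool_rot: [1.0, -0.002, -0.003, 0.0]
ft_force: [0.6, 0.4, -1.8]
grip_width: 0.0663
grip_force: 30.0
time: 35.95
position: [0.5119, 0.0275, 0.2244]
tool_rot: [1.0, 0.001, -0.0, -0.0]
ft_force: [0.7, -0.0, -2.4]
grip_width: 0.0663
grip_force: 30.0
```

```bash

python3 -m jog '{"dp":[[0,0,0],[0,0,0],[0,0,0]],"delta_rot":[[0,0,0],[0,0,0],[0,0,0]],"gripper":[-1,-1,-1]}'
python3 - <<'E'
from h import *
P=[]
for i in range(3): P.append(robot.get_obs()["position"]); im=robot.camera("wrist")
print(np.mean(P,0))
E
```

```text
time: 36.25
position: [0.5121, 0.0262, 0.225]
tool_rot: [1.0, -0.0, 0.0, -0.0]
ft_force: [-0.6, 0.3, -0.7]
grip_width: 0.0664
grip_force: 30.0
[0.51214538 0.02606462 0.22495917]
```

```bash

python3 -m jog '{"dp":[[1,1,30],[1,1,55],[1,1,67],[1,1,70],[1,1,70],[1,1,72],[1,1,74],[1,1,77],[1,1,77],[1,1,77]],"delta_rot":[[0,0,0],[0,0,0],[0,0,0],[0,0,0],[0,0,0],[0,0,0],[0,0,0],[0,0,0],[0,0,0],[0,0,0]],"gripper":[-1,-1,-1,-1,-1,-1,-1,-1,-1,-1]}'

```

```text
time: 37.4
position: [0.5137, 0.0247, 0.1484]
tool_rot: [1.0, -0.001, 0.001, 0.0]
ft_force: [-0.1, -0.4, 1.5]
grip_width: 0.067
grip_force: 30.0
```

```bash

python3 -m jog '{"dp":[[0,0,0],[0,0,0],[0,0,0],[0,0,-40],[0,0,-80],[35,-28,-80],[70,-56,-80],[105,-84,-70],[140,-110,-50],[151,-121,-30],[151,-121,0],[151,-121,0]],"delta_rot":[[0,0,0],[0,0,0],[0,0,0],[0,0,0],[0,0,0],[0,0,-0.14],[0,0,-0.28],[0,0,-0.42],[0,0,-0.56],[0,0,-0.7],[0,0,-0.785],[0,0,-0.785]],"gripper":[1,1,1,1,1,1,1,1,1,1,1,1]}'
python3 -m jog '{"dp":[[0,0,0],[0,0,0],[0,0,0],[0,0,0]],"delta_rot":[[0,0,0],[0,0,0],[0,0,0],[0,0,0]],"gripper":[1,1,1,1]}'
python3 - <<'E'
from h import *
for i in range(2):
    im,o,r=wsee(); Rm=R.from_quat(o["tool_rot"]).as_matrix(); p=o["position"]
    print(p,[(x[0],x[1],x[3],(1000*(Rm.T@np.r_[x[0]-p[:2],0])).round(1)) for x in r])
cv2.imwrite("pics/w7.png",im[:,:,::-1])
E
```

```text
time: 38.6
position: [0.6604, 0.1458, 0.1425]
tool_rot: [0.924, 0.382, -0.005, -0.002]
ft_force: [-0.1, -0.3, -0.7]
grip_width: 0.0872
grip_force: 0.0
time: 39.0
position: [0.6651, 0.1453, 0.1497]
tool_rot: [0.924, 0.382, 0.001, 0.0]
ft_force: [-0.7, -0.5, -0.6]
grip_width: 0.087
grip_force: 0.0
[0.66506226 0.14525839 0.14969951] [(array([0.664 , 0.1449]), np.float64(2.1), 11, array([-1. , -0.5, -0. ]))]
[0.66470017 0.14536692 0.14905665] [(array([0.6639, 0.1452]), np.float64(3.0), 11, array([-0.7, -0.4, -0. ]))]
```

View pics/w7.png

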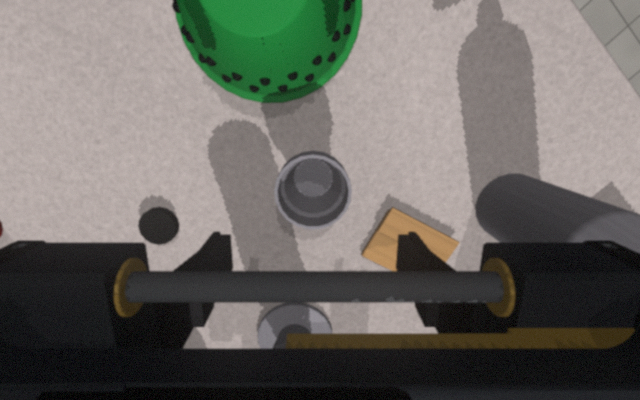

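```bash

python3 -m jog '{"dp":[[-1,0,40],[-1,0,90],[-1,0,120],[-1,0,130],[-1,0,130],[-1,0,130],[-1,0,130],[-1,0,130],[-1,0,130],[-1,0,130],[-1,0,130]],"delta_rot":[[0,0,0],[0,0,0],[0,0,0],[0,0,0],[0,0,0],[0,0,0],[0,0,0],[0,0,0],[0,0,0],[0,0,0],[0,0,0]],"gripper":[1,1,1,1,1,1,-1,-1,-1,-1,-1]}' 30
python3 -m jog '{"dp":[[0,0,-50],[0,0,-100],[0,0,-150],[0,0,-200],[0,0,-231],[-40,-5,-231],[-80,-9,-231],[-120,-14,-231],[-160,-18,-231],[-191,-22,-231],[-191,-22,-231],[-191,-22,-231]],"delta_rot":[[0,0,0],[0,0,0],[0,0,0],[0,0,0],[0,0,0],[0,0,0.14],[0,0,0.28],[0,0,0.42],[0,0,0.56],[0,0,0.7],[0,0,0.785],[0,0,0.785]],"gripper":[-1,-1,-1,-1,-1,-1,-1,-1,-1,-1,-1,-1]}'
python3 -m jog '{"dp":[[0,0,0],[0,0,0],[0,0,0]],"delta_rot":[[0,0,0],[0,0,0],[0,0,0]],"gripper":[-1,-1,-1]}'
python3 - <<'E'
from h import *
P=[]
for i in range(3): P.append(robot.get_obs()["position"]); im=robot.camera("wrist")
o=robot.get_obs();print(np.mean(P,0),o["tool_rot"])
E
```

```text
time: 40.3
position: [0.6642, 0.1451, 0.0191]
tool_rot: [0.924, 0.382, 0.001, 0.0]
ft_force: [-0.8, -0.1, 5.5]
grip_width: 0.0665
grip_force: 30.0
time: 41.5
position: [0.5119, 0.025, 0.2488]
tool_rot: [1.0, -0.001, -0.0, 0.0]
ft_force: [-0.5, 0.6, -1.5]
grip_width: 0.0666
grip_force: 30.0
time: 41.8
position: [0.5132, 0.0259, 0.2487]
tool_rot: [1.0, 0.0, -0.0, -0.0]
ft_force: [-0.1, 0.4, -0.2]
grip_width: 0.0666
grip_force: 30.0
[0.51308091 0.02589732 0.24867509] [ 9.99999981e-01 -1.31678489e-04 -1.37591999e-04 -3.18635617e-05]
```

```bash

python3 -m jog '{"dp":[[0,1,30],[0,1,55],[0,1,67],[0,1,70],[0,1,70],[0,1,72],[0,1,75],[0,1,78],[0,1,78],[0,1,78]],"delta_rot":[[0,0,0],[0,0,0],[0,0,0],[0,0,0],[0,0,0],[0,0,0],[0,0,0],[0,0,0],[0,0,0],[0,0,0]],"gripper":[-1,-1,-1,-1,-1,-1,-1,-1,-1,-1]}'

```

```text
time: 42.95
position: [0.5129, 0.0244, 0.1712]
tool_rot: [1.0, -0.001, 0.0, 0.0]
ft_force: [-2.3, -1.1, 2.8]
grip_width: 0.0667
grip_force: 30.0
```

```bash

python3 -m jog '{"dp":[[0,0,0],[0,0,0],[0,0,0],[0,0,-40],[0,0,-90],[5,40,-90],[10,80,-90],[20,120,-90],[30,160,-90],[40,200,-90],[45,240,-90],[45,277,-60]],"delta_rot":[[0,0,0],[0,0,0],[0,0,0],[0,0,0],[0,0,0],[0,0,-0.14],[0,0,-0.28],[0,0,-0.42],[0,0,-0.56],[0,0,-0.7],[0,0,-0.84],[0,0,-0.98]],"gripper":[1,1,1,1,1,1,1,1,1,1,1,1]}'
python3 -m jog '{"dp":[[0,0,0],[0,0,0],[0,0,0],[0,0,0],[0,0,0],[0,0,0],[0,0,0]],"delta_rot":[[0,0,-0.14],[0,0,-0.28],[0,0,-0.42],[0,0,-0.56],[0,0,-0.591],[0,0,-0.591],[0,0,-0.591]],"gripper":[0,0,0,0,0,0,0]}'
python3 - <<'E'
from h import *
o=robot.get_obs(); im=robot.camera("wrist"); print(o["position"],R.from_quat(o["tool_rot"]).as_matrix().round(3).tolist())
cv2.imwrite("pics/w8.png",im[:,:,::-1])
for k in ("drawer_tab","organiser"): print(k,[(round(d["score"],2),[round(v) for v in d["rect"]]) for d in robot.search_frame(k,"wrist")])
s=robot.camera("side"); cv2.imwrite("pics/s8.png",s[:,:,::-1])
for x in see("tub1",np.vstack([C*.033+[0,0,.222],C*.045])): print(x)
E
```

```text
time: 44.15
position: [0.5614, -0.2565, 0.2347]
tool_rot: [0.881, 0.473, 0.003, 0.005]
ft_force: [0.3, -0.3, -0.3]
grip_width: 0.0868
grip_force: 0.0
time: 44.85
position: [0.5576, -0.2525, 0.2308]
tool_rot: [0.708, 0.706, 0.0, 0.0]
ft_force: [-0.3, 0.7, -0.6]
grip_width: 0.0453
grip_force: 0.0
[ 0.55755517 -0.25245431  0.23076514] [[0.002, 1.0, 0.0], [1.0, -0.002, 0.0], [0.0, 0.0, -1.0]]
drawer_tab [(0.78, [304, 85, 364, 241])]
organiser [(0.86, [303, 75, 599, 260])]
(array([0.5194, 0.03  ]), np.float64(5.7), 'top', 0.88)
(array([0.3696, 0.0271]), np.float64(6.1), 'top', 0.49)
(array([ 0.6341, -0.088 ]), np.float64(21.1), 'side', 0.84)
(array([ 0.6137, -0.0866]), np.float64(31.0), 'side', 0.59)
(array([ 0.5659, -0.0327]), np.float64(28.8), 'side', 0.57)
(array([ 0.5968, -0.0553]), np.float64(29.2), 'side', 0.44)
```

View pics/w8.png

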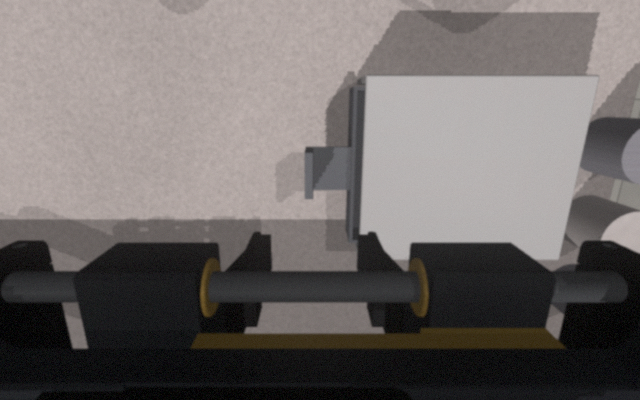

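```bash
python3 - <<'E'
from h import *
for u,v in ((305,172),(309,172),(313,172),(309,148),(309,197)): print(u,v,ray("wrist",u,v,.085).round(4))
for u,v in ((365,76),(597,76),(557,258),(359,258)): print("deck",ray("wrist",u,v,.076).round(4))
o=robot.get_obs(); print(o["position"])
E
```

```text
305 172 [ 0.5478 -0.2468  0.085 ]
309 172 [ 0.5519 -0.2468  0.085 ]
313 172 [ 0.5561 -0.2468  0.085 ]
309 148 [ 0.5521 -0.222   0.085 ]
309 197 [ 0.5518 -0.2737  0.085 ]
deck [ 0.6073 -0.1527  0.076 ]
deck [ 0.8354 -0.1529  0.076 ]
deck [ 0.8352 -0.3492  0.076 ]
deck [ 0.6085 -0.349   0.076 ]
[ 0.55746743 -0.25249116  0.23094482]
```

```bash

python3 -m jog '{"dp":[[3,-5,40],[3,-5,80],[3,-5,120],[3,-5,130],[3,-5,130],[3,-5,130],[3,-5,130]],"delta_rot":[[0,0,0],[0,0,0],[0,0,0],[0,0,0],[0,0,0],[0,0,0],[0,0,0]],"gripper":[-0.4,-0.4,-0.4,-0.4,-0.4,-0.4,-0.4]}' 20
python3 - <<'E'
from h import *
o=robot.get_obs(); im=robot.camera("wrist"); print(o["position"],o["grip_width"])
cv2.imwrite("pics/w9.png",im[:,:,::-1])
# dark/edge profile to find tab strip
m=proj("wrist",[[.5475,-.25,.085],[.5565,-.25,.085]]); print(m)
print([(round(d["score"],2),[round(v) for v in d["rect"]]) for d in robot.search_frame("drawer_tab","wrist")])
E
```

```text
time: 45.95
position: [0.5541, -0.2506, 0.1032]
tool_rot: [0.707, 0.707, 0.0, 0.002]
ft_force: [0.2, 0.3, 0.0]
grip_width: 0.0261
grip_force: 0.0
[ 0.55411159 -0.25058733  0.103226  ] 0.026109848880498266
[[304.85177682 217.99943437]
 [318.22562084 217.97310948]]
[(0.68, [301, 78, 398, 261])]
```

```bash

python3 -m jog '{"dp":[[2,-1,20],[2,-1,40],[2,-1,50],[2,-1,50],[2,-1,60],[2,-1,70],[2,-1,72],[2,-1,72]],"delta_rot":[[0,0,0],[0,0,0],[0,0,0],[0,0,0],[0,0,0],[0,0,0],[0,0,0],[0,0,0]],"gripper":[-0.4,-0.4,-0.4,-0.4,-0.4,-0.4,-0.4,-0.4]}' 20
python3 -m jog '{"dp":[[0,0,0],[0,0,0],[0,0,0],[0,0,0],[0,0,0]],"delta_rot":[[0,0,0],[0,0,0],[0,0,0],[0,0,0],[0,0,0]],"gripper":[-1,-1,-1,-1,-1]}' 15

```

```text
time: 46.85
position: [0.5511, -0.2473, 0.0284]
tool_rot: [0.707, 0.707, -0.0, -0.0]
ft_force: [0.1, 0.4, -0.1]
grip_width: 0.0259
grip_force: 0.0
time: 47.35
position: [0.5517, -0.2476, 0.0292]
tool_rot: [0.707, 0.707, 0.0, 0.0]
ft_force: [0.7, -0.4, 1.1]
grip_width: 0.009
grip_force: 15.0
```

```bash

python3 -m jog '{"dp":[[0,-10,0],[0,-25,0],[0,-40,0],[0,-55,0],[0,-70,0],[0,-85,0],[0,-100,0],[0,-115,0],[0,-130,0],[0,-145,0],[0,-145,0],[0,-145,0]],"delta_rot":[[0,0,0],[0,0,0],[0,0,0],[0,0,0],[0,0,0],[0,0,0],[0,0,0],[0,0,0],[0,0,0],[0,0,0],[0,0,0],[0,0,0]],"gripper":[-1,-1,-1,-1,-1,-1,-1,-1,-1,-1,-1,-1]}'
python3 -m jog '{"dp":[[0,0,0],[0,0,0],[0,0,0],[0,0,-40],[0,0,-80],[0,0,-120],[0,50,-170],[0,100,-170],[0,100,-170],[0,100,-170],[0,100,-170]],"delta_rot":[[0,0,0],[0,0,0],[0,0,0],[0,0,0],[0,0,0],[0,0,0],[0,0,0],[0,0,0],[0,0,0],[0,0,0],[0,0,0]],"gripper":[-0.4,-0.4,-0.4,-0.4,-0.4,-0.4,0,0,0,0,0]}'
python3 - <<'E'
from h import *
LID=np.vstack([C*.037+[0,0,.008],C*.037+[0,0,.014],C*.01+[0,0,.04]])
for k in ("lid","drawer_tab"):
    im,o,r=wsee(k,LID,.008,.1); print(k,*r,sep="\n"); 
p=o["position"]; print(p)
cv2.imwrite("pics/w10.png",im[:,:,::-1])
E
```

```text
time: 48.55
position: [0.4058, -0.2472, 0.0292]
tool_rot: [0.708, 0.706, -0.0, -0.0]
ft_force: [-0.4, 0.0, 3.6]
grip_width: 0.0089
grip_force: 15.0
time: 49.65
position: [0.5054, -0.2465, 0.198]
tool_rot: [0.707, 0.707, -0.0, -0.001]
ft_force: [0.8, -0.4, -0.0]
grip_width: 0.0432
grip_force: 0.0
lid
(array([ 0.5419, -0.2619]), np.float64(0.4), 0.68, 121, array([315., 152., 380., 216.]))
(array([ 0.811 , -0.1861]), np.float64(186.9), 0.28, 8, array([207.,  78., 640., 269.]))
drawer_tab
(array([ 0.5829, -0.1973]), np.float64(89.1), 0.56, 12, array([205.,  89., 426., 261.]))
[ 0.50457707 -0.24656864  0.19782426]
```

```bash
python3 - <<'E'
from h import *
w=cv2.imread("pics/w10.png")[100:260,190:450]; s=robot.camera("side")[150:330,240:400,::-1]
a=cv2.resize(w,(480,300),interpolation=3); b=cv2.resize(s,(320,360),interpolation=3)
t=robot.camera("top")[190:260,240:320,::-1]; t=cv2.resize(t,(320,240),interpolation=3)
im=np.zeros((600,800,3),np.uint8); im[:300,:480]=a; im[:360,480:]=b; im[360:,480:]=t
im[300:,:480]=cv2.resize(cv2.imread("pics/w10.png"),(480,300))
cv2.imwrite("pics/c1.png",im)
E
```

```text
(no output)
```

View pics/c1.png

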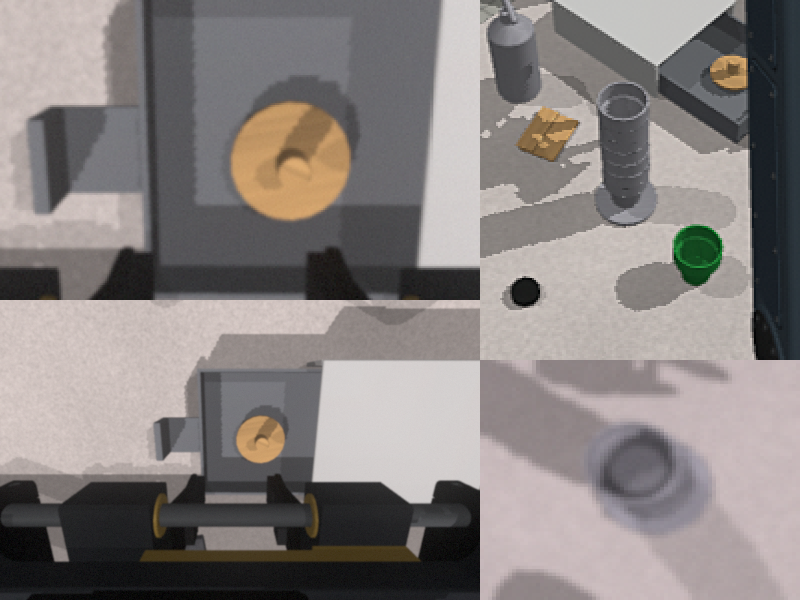

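```bash

python3 -m jog '{"dp":[[-14,36,0],[-14,36,0],[-14,36,0],[-14,36,0],[-14,36,0],[-14,36,0],[-14,36,0],[-14,36,0],[-14,36,0],[-14,36,0],[-14,36,0],[-14,36,0]],"delta_rot":[[0,0,0.14],[0,0,0.28],[0,0,0.42],[0,0,0.56],[0,0,0.7],[0,0,0.84],[0,0,0.98],[0,0,1.12],[0,0,1.26],[0,0,1.4],[0,0,1.54],[0,0,1.571]],"gripper":[0,0,0,0,0,0,0,0,0,0,0,0]}'
python3 -m jog '{"dp":[[0,0,25],[0,0,50],[0,0,70],[0,0,80],[0,0,80],[0,0,80]],"delta_rot":[[0,0,0],[0,0,0],[0,0,0],[0,0,0],[0,0,0],[0,0,0]],"gripper":[0,0,0,0,0,0]}'
python3 - <<'E'
from h import *
LID=np.vstack([C*.037+[0,0,.008],C*.037+[0,0,.014]])
print("knob",fit([("wrist",np.r_[348.7,188,348.7,188])],C*1e-6+[0,0,.04],.008)[0])
for i in range(2):
    im,o,r=wsee("lid",LID,.008,.1); p=o["position"]; print(p,o["grip_width"]); print(*[(x,(1000*(x[0]-p[:2])*[1,-1]).round(1)) for x in r],sep="\n")
E
```

```text
time: 51.15
position: [0.5419, -0.2616, 0.1987]
tool_rot: [1.0, -0.002, -0.0, -0.0]
ft_force: [0.4, -0.4, -0.4]
grip_width: 0.0435
grip_force: 0.0
time: 51.75
position: [0.5428, -0.2619, 0.1195]
tool_rot: [1.0, -0.001, 0.0, 0.0]
ft_force: [0.7, -0.2, -0.3]
grip_width: 0.0434
grip_force: 0.0
knob [ 0.54988904 -0.29025683]
[ 0.54275152 -0.26190463  0.1194566 ] 0.04336000718381325
((array([ 0.543, -0.265]), np.float64(0.8), 0.77, 120, array([275., 147., 359., 227.])), array([0.2, 3.1]))
[ 0.54320366 -0.26211162  0.1201055 ] 0.04368494067212269
((array([ 0.5428, -0.2641]), np.float64(1.7), 0.79, 119, array([273., 148., 360., 226.])), array([-0.4,  2. ]))
```

```bash

python3 -m jog '{"dp":[[0,2,40],[0,2,75],[0,2,95],[0,2,108],[0,2,108],[0,2,108]],"delta_rot":[[0,0,0],[0,0,0],[0,0,0],[0,0,0],[0,0,0],[0,0,0]],"gripper":[0,0,0,0,0,0]}'
python3 -m jog '{"dp":[[0,0,3],[0,0,6],[0,0,9],[0,0,11],[0,0,11],[0,0,11]],"delta_rot":[[0,0,0],[0,0,0],[0,0,0],[0,0,0],[0,0,0],[0,0,0]],"gripper":[0,0,0,0,0,0]}'

```

```text
time: 52.55
position: [0.5432, -0.264, 0.0118]
tool_rot: [1.0, -0.001, 0.001, 0.001]
ft_force: [-0.5, -0.6, 0.5]
grip_width: 0.0432
grip_force: 0.0
time: 53.15
position: [0.5424, -0.2634, -0.0002]
tool_rot: [1.0, -0.001, -0.0, -0.0]
ft_force: [-0.8, 0.3, 0.2]
grip_width: 0.0436
grip_force: 0.0
```

```bash

python3 -m jog '{"dp":[[0,0,0],[0,0,0],[0,0,0],[0,0,0],[0,0,0],[0,0,0]],"delta_rot":[[0,0,0],[0,0,0],[0,0,0],[0,0,0],[0,0,0],[0,0,0]],"gripper":[-1,-1,-1,-1,-1,-1]}' 15

```

```text
time: 53.75
position: [0.5425, -0.2635, -0.0]
tool_rot: [1.0, -0.001, 0.0, 0.0]
ft_force: [-0.3, -0.5, 0.4]
grip_width: 0.0194
grip_force: 15.0
```

```bash

python3 -m jog '{"dp":[[0,0,-30],[0,0,-70],[0,0,-110],[0,0,-150],[0,0,-200],[0,0,-240],[0,0,-265],[0,0,-265],[0,0,-265]],"delta_rot":[[0,0,0],[0,0,0],[0,0,0],[0,0,0],[0,0,0],[0,0,0],[0,0,0],[0,0,0],[0,0,0]],"gripper":[-1,-1,-1,-1,-1,-1,-1,-1,-1]}' 25
python3 -m jog '{"dp":[[-5,-40,0],[-10,-85,0],[-15,-130,0],[-20,-170,0],[-25,-210,0],[-30,-250,0],[-30,-280,0],[-30,-288,0],[-30,-288,0],[-30,-288,0],[-30,-288,0],[-30,-288,0]],"delta_rot":[[0,0,0],[0,0,0],[0,0,0],[0,0,0],[0,0,0],[0,0,0],[0,0,0],[0,0,0],[0,0,0],[0,0,0],[0,0,0],[0,0,0]],"gripper":[-1,-1,-1,-1,-1,-1,-1,-1,-1,-1,-1,-1]}'
python3 - <<'E'
from h import *
LID=np.vstack([C*.037+[0,0,.008],C*.037+[0,0,.014]])
P=[]
for i in range(2):
    im,o,r=wsee("lid",LID,robot.get_obs()["position"][2]+.008,.1); p=o["position"]; P.append(p); print(*[(x,(1000*(x[0]-p[:2])).round(1)) for x in r],sep="\n")
print(np.mean(P,0),o["grip_width"],o["ft_force"])
q=cv2.imwrite("pics/w11.png",im[:,:,::-1])
E
```

```text
time: 54.65
position: [0.5419, -0.2631, 0.2645]
tool_rot: [1.0, -0.001, -0.0, -0.0]
ft_force: [-1.0, -0.1, -1.4]
grip_width: 0.0191
grip_force: 25.0
time: 55.85
position: [0.5129, 0.0233, 0.2646]
tool_rot: [1.0, -0.002, -0.0, 0.0]
ft_force: [-0.8, -0.4, -0.4]
grip_width: 0.0192
grip_force: 25.0
((array([0.5125, 0.0227]), np.float64(15.8), 0.58, 117, array([251., 176., 381., 269.])), array([-0.4, -0.6]))
((array([ 0.4864, -0.1279]), np.float64(77.9), 0.24, 19, array([636., 221., 639., 252.])), array([ -26.5, -151.2]))
((array([0.5126, 0.0223]), np.float64(15.7), 0.87, 117, array([251., 177., 384., 269.])), array([-0.3, -1.3]))
[0.51290805 0.02347232 0.26472358] 0.01883382471325825 [-0.32505457 -0.13575365 -1.15395924]
```

```bash

python3 -m jog '{"dp":[[0,-2,20],[0,-2,40],[0,-2,48],[0,-2,48],[0,-2,50],[0,-2,52],[0,-2,54],[0,-2,56],[0,-2,58],[0,-2,58],[0,-2,58]],"delta_rot":[[0,0,0],[0,0,0],[0,0,0],[0,0,0],[0,0,0],[0,0,0],[0,0,0],[0,0,0],[0,0,0],[0,0,0],[0,0,0]],"gripper":[-1,-1,-1,-1,-1,-1,-1,-1,-1,-1,-1]}'

```

```text
time: 57.15
position: [0.5128, 0.0266, 0.2069]
tool_rot: [1.0, -0.001, -0.0, -0.0]
ft_force: [-0.1, 0.3, -1.0]
grip_width: 0.0191
grip_force: 25.0
```

```bash

python3 -m jog '{"dp":[[0,1,1],[0,1,1],[0,1,1]],"delta_rot":[[0,0,0],[0,0,0],[0,0,0]],"gripper":[-1,-1,-1]}'
python3 -m jog '{"dp":[[0,0,1],[0,0,1],[0,0,1]],"delta_rot":[[0,0,0],[0,0,0],[0,0,0]],"gripper":[-1,-1,-1]}'

```

```text
time: 57.45
position: [0.5128, 0.0255, 0.2059]
tool_rot: [1.0, -0.001, 0.0, -0.0]
ft_force: [0.2, 0.4, -0.4]
grip_width: 0.0192
grip_force: 25.0
time: 57.75
position: [0.5132, 0.0255, 0.2058]
tool_rot: [1.0, -0.001, 0.001, 0.0]
ft_force: [-1.0, -0.2, 6.3]
grip_width: 0.0189
grip_force: 25.0
```

```bash

python3 -m jog '{"dp":[[0,0,0],[0,0,0],[0,0,0],[0,0,-20],[0,0,-50],[0,0,-70],[-20,40,-70],[-40,80,-70],[-60,120,-70],[-80,160,-70],[-100,200,-70],[-120,235,-70]],"delta_rot":[[0,0,0],[0,0,0],[0,0,0],[0,0,0],[0,0,0],[0,0,0],[0,0,0],[0,0,0],[0,0,0],[0,0,0],[0,0,0],[0,0,0]],"gripper":[-0.2,-0.2,-0.2,-0.2,-0.2,-0.2,-0.2,-0.2,-1,-1,-1,-1]}'
python3 -m jog '{"dp":[[-28,37,0],[-28,37,40],[-28,37,80],[-28,37,80],[-28,37,80]],"delta_rot":[[0,0,0],[0,0,0],[0,0,0],[0,0,0],[0,0,0]],"gripper":[-1,-1,-1,-1,-1]}'
python3 - <<'E'
from h import *
o=robot.get_obs(); print(o["position"],o["grip_width"])
for n in ("top","side"):
    im=robot.camera(n); cv2.imwrite(f"pics/{n}9.png",im[:,:,::-1])
    for k,z in (("lid",.222),("drawer_tab",.07)):
        print(n,k,[(round(d["score"],2),[round(v) for v in d["rect"]],ray(n,(d["rect"][0]+d["rect"][2])/2,(d["rect"][1]+d["rect"][3])/2,z).round(3)[:2]) for d in robot.search_frame(k,n)][:3])
LID=np.vstack([C*.037+[0,0,.222],C*.037+[0,0,.228],C*.01+[0,0,.254]])
print([rect(n,LID+[.513,.025,0]).round() for n in ("top","side")])
E
```

```text
time: 58.95
position: [0.3915, -0.211, 0.2748]
tool_rot: [1.0, -0.001, 0.0, 0.0]
ft_force: [0.4, -0.7, -0.9]
grip_width: 0.0103
grip_force: 0.0
time: 59.45
position: [0.3644, -0.2461, 0.1949]
tool_rot: [1.0, -0.001, -0.0, -0.001]
ft_force: [0.8, -0.2, 0.9]
grip_width: 0.0004
grip_force: 0.0
[ 0.36437531 -0.24611099  0.19491977] 0.00041836710244535954
top lid [(0.6, [264, 205, 292, 232], array([0.512, 0.026])), (0.27, [271, 214, 297, 241], array([0.489, 0.009]))]
top drawer_tab [(0.86, [344, 193, 404, 262], array([ 0.505, -0.253]))]
side lid [(0.74, [299, 192, 326, 212], array([0.506, 0.031])), (0.32, [303, 228, 326, 237], array([0.437, 0.099])), (0.27, [331, 152, 387, 226], array([ 0.445, -0.082]))]
side drawer_tab [(0.96, [331, 156, 394, 224], array([ 0.514, -0.202]))]
[array([264., 204., 292., 232.]), array([297., 187., 326., 210.])]
```

```bash

python3 -m jog '{"dp":[[0,0,45],[0,0,90],[0,0,130],[0,0,160],[0,0,165],[0,0,165],[0,0,165]],"delta_rot":[[0,0,0],[0,0,0],[0,0,0],[0,0,0],[0,0,0],[0,0,0],[0,0,0]],"gripper":[-1,-1,-1,-1,-1,-1,-1]}'
python3 -m jog '{"dp":[[10,0,0],[20,0,0],[30,0,0],[45,0,0],[60,0,0],[75,0,0],[90,0,0],[105,0,0],[120,0,0],[135,0,0],[145,0,0],[150,0,0]],"delta_rot":[[0,0,0],[0,0,0],[0,0,0],[0,0,0],[0,0,0],[0,0,0],[0,0,0],[0,0,0],[0,0,0],[0,0,0],[0,0,0],[0,0,0]],"gripper":[-1,-1,-1,-1,-1,-1,-1,-1,-1,-1,-1,-1]}'
python3 -m jog '{"dp":[[5,0,0],[10,0,0],[15,0,0],[20,0,0],[24,0,0],[27,0,0],[27,0,0]],"delta_rot":[[0,0,0],[0,0,0],[0,0,0],[0,0,0],[0,0,0],[0,0,0],[0,0,0]],"gripper":[-1,-1,-1,-1,-1,-1,-1]}'

```

```text
time: 60.45
position: [0.3654, -0.2472, 0.0312]
tool_rot: [1.0, -0.0, 0.001, 0.001]
ft_force: [0.6, -0.3, 0.0]
grip_width: 0.0003
grip_force: 0.0
time: 61.65
position: [0.5158, -0.2464, 0.0302]
tool_rot: [1.0, -0.0, 0.0, 0.0]
ft_force: [-2.4, -0.3, 0.7]
grip_width: 0.0006
grip_force: 0.5
time: 62.35
position: [0.5422, -0.2467, 0.0299]
tool_rot: [1.0, -0.001, 0.0, 0.0]
ft_force: [0.1, 0.1, 0.2]
grip_width: 0.0001
grip_force: 0.0
```

```bash

python3 -m jog '{"dp":[[3,0,0],[6,0,0],[6,0,0]],"delta_rot":[[0,0,0],[0,0,0],[0,0,0]],"gripper":[-1,-1,-1]}' | grep -E "pos|ft"
python3 -m jog '{"dp":[[2,0,0],[4,0,0],[4,0,0]],"delta_rot":[[0,0,0],[0,0,0],[0,0,0]],"gripper":[-1,-1,-1]}'| grep -E "pos|ft"
python3 - <<'E'
from h import *
im=robot.camera("top")
print([(round(d["score"],2),[round(v) for v in d["rect"]]) for d in robot.search_frame("drawer_tab","top")])
E
```

```text
position: [0.5481, -0.2467, 0.0299]
ft_force: [0.7, 0.0, 0.2]
position: [0.5482, -0.2464, 0.0299]
ft_force: [-7.9, -1.2, 5.3]
[(0.49, [459, 213, 500, 239])]
```

```bash

python3 -m jog '{"dp":[[-20,0,0],[-40,0,0],[-40,0,-50],[-40,0,-100],[-40,0,-150],[-60,50,-200],[-80,100,-200],[-80,100,-200],[-80,100,-200],[-80,100,-200]],"delta_rot":[[0,0,0],[0,0,0],[0,0,0],[0,0,0],[0,0,0],[0,0,0],[0,0,0],[0,0,0],[0,0,0],[0,0,0]],"gripper":[-1,-1,-1,-1,-1,-1,-1,-1,-1,-1]}'
python3 - <<'E'
from h import *
LID=np.vstack([C*.037+[0,0,.222],C*.037+[0,0,.228],C*.01+[0,0,.254]])
print([rect(n,LID+[.513,.025,0]).round() for n in ("top","side")])
for n in ("top","side"):
    im=robot.camera(n); cv2.imwrite(f"pics/{n}10.png",im[:,:,::-1])
    for k in ("lid","drawer_tab","dispenser","colander","scraper","plug","bottle","brush","tub1"):
        print(n,k,[(round(d["score"],2),[round(v) for v in d["rect"]]) for d in robot.search_frame(k,n)][:4])
a,b=(cv2.imread(f"pics/top{i}.png")[190:225,330:410].astype(int) for i in (0,10)); d=np.abs(a-b).max(2)>40; print("tab diff px",d.sum(), np.argwhere(d)[:6].tolist())
E
```

```text
time: 64.05
position: [0.4712, -0.3462, 0.2297]
tool_rot: [1.0, -0.001, 0.0, -0.001]
ft_force: [-0.4, -0.5, 0.2]
grip_width: 0.0005
grip_force: 0.0
[array([264., 204., 292., 232.]), array([297., 187., 326., 210.])]
top lid [(0.81, [265, 207, 291, 230])]
top drawer_tab [(0.81, [354, 194, 401, 209])]
top dispenser [(0.71, [289, 119, 314, 156]), (0.23, [365, 193, 395, 212])]
top colander [(0.71, [178, 129, 230, 179])]
top scraper [(0.85, [274, 161, 301, 187])]
top plug [(0.58, [215, 220, 224, 228])]
top bottle [(0.53, [476, 214, 502, 228])]
top brush [(0.71, [431, 252, 454, 320])]
top tub1 [(0.9, [159, 258, 185, 280]), (0.54, [263, 263, 278, 283])]
side lid [(0.75, [298, 190, 326, 212])]
side drawer_tab [(0.8, [329, 156, 366, 195])]
side dispenser []
side colander [(0.75, [157, 231, 219, 289])]
side scraper [(0.83, [262, 207, 288, 227]), (0.44, [258, 288, 268, 305]), (0.39, [158, 231, 218, 286])]
side plug [(0.71, [275, 124, 369, 203]), (0.59, [257, 289, 265, 306])]
side bottle [(0.74, [329, 156, 371, 193])]
side brush [(0.71, [450, 176, 487, 200])]
side tub1 [(0.79, [242, 346, 274, 379]), (0.69, [301, 222, 323, 235]), (0.58, [336, 262, 362, 291]), (0.41, [302, 234, 324, 242])]
tab diff px 421 [[0, 12], [0, 13], [0, 14], [0, 15], [0, 16], [0, 17]]
```

```bash
python3 -c "
from rig import robot
print(robot.hand_in())"
```

```text
the job is handed in; nothing more can be done
None
```

I nested all six steel tubs in the holder, set the lid on top and pushed the drawer shut, then handed the job in at about 64 s; the hand-in returned no verdict, but the last camera check showed the lid where expected and the bystanders where they started.

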